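# Load the deburring tumbler over its chute ledge and start it

## Robot

A 6-joint arm with a two-finger parallel gripper is mounted at the origin on a cart in front of the work surface, level with it; the furniture and walls round the work are solid. World frame = base frame: x ahead of the robot, y to its left, z up, the work surface at z = 0. Lengths are in m, angles in rad, forces in N, time in s.
With the tool pointing down it reaches from about 0.25 to 0.725 m from the base axis. Payload 9.7 kg.
Tool frame: the origin (TCP) lies on the centre line of the jaws, within the pads' length; the fingertips stand 25 mm ahead of it and the grasp point (between the pads) lies 6 mm ahead of it; z points along the fingers, y is the direction in which the jaws open and shut (so a half turn about z gives the same grasp; the last joint's range is limited). The gripper opens to 85 mm and grips with 20 to 120 N. Pads are 22 mm wide; open, the fingers measure 114 mm over their backs; the gripper's body (76 mm by 85 mm) begins 54 mm behind the grasp point. The pads swing forward as they close: fully open they stand 13 mm farther back than shut.
Start: joints at [-1.156, 0.087, 0.176, 1.66, 0, 1.571], TCP at [0.222, -0.503, 0.256] pointing down, gripper open.
Joint ranges: [-3.13, 3.13], [-0.85, 1.81], [-1.15, 1.24], [-2.2, 2.28], [-1.44, 1.52], [-3.14, 3.14]. Speed limits (rad/s): [2.22, 2.22, 2.57, 3.14, 3.14, 3.14].

## Interface

Orientations are given as a unit quaternion [x, y, z, w].
In Python, from rig import status, get_image, robot gives the robot as it stands.
- The arm moves only by the shell command python3 -m pendant 'ROWS' [FORCE]. ROWS is JSON, a list of rows, each an object with "twist": the turn, a rotation vector about the tool's x, y, z in units of pi rad (1.0 is pi rad), a list of three; "travel": the shift along the tool's x, y, z in units of 400 mm (1.0 is 400 mm), a list of three; "hand": the opening, from -1 (shut) to 1 (fully open). In form: [{"twist": [ax, ay, az], "travel": [dx, dy, dz], "hand": hand}, ...]. A call has 1 to 12 rows; each row shifts and turns the commanded pose from where the row before left it, along the tool's axes as they then stand; what a row does not reach is not made up. A row lasts 1/12 s, in which the tool goes at most 41.7 mm and 7.16 degrees, less where a joint would pass 70% of its speed; a pose out of reach is approached as far as the arm can. A call with a number of a shift or a turn outside -1 to 1 is refused whole. A call with a gripper value outside its range is refused whole. The fingers move at their own pace and stop on an object; FORCE is the grip in N (left out, the last holds). Time passes only in rows, so rows that do not move let the fingers close. It gives the time, the measured TCP pose, the force and the opening at its end, in the units of the state.
- status.sense(): the state, without advancing time (a new reading comes with each control period).
- get_image(name): name is "side" or "top"; returns a dict with "img" (400x640x3 uint8, red, green, blue), "depth" (400x640 float32, m along the optical axis (not along the pixel's ray), 0 where there is no reading), "camera_matrix" (3x3 intrinsics, pixels), "k1" (the pictures are not rectified: a ray, as slopes to the right and down, at radius r is drawn at 1 + k1 r^2 times it, then the intrinsics apply), "extrinsics" (4x4, takes a point from world to camera coordinates). Camera axes: x right, y down, z forward; pixel columns grow to the right and rows downward; lengths in m; the calibration is good to about 2 mm. A picture is of the moment at which its call begins.
- robot.sign_off(): hands the job in, once; it reports no verdict.
The state is a dict: "time_s": time; "joint_positions": joint angles; "qd": joint speeds; "effort": joint torques, N m; "position": TCP position; "orientation": TCP orientation; "contact_force": force on the tool from outside, world axes, zero at the start; "moment": the same for the moment, N m; "finger_gap": finger opening in m.
Only numpy, scipy, OpenCV 4.12 (cv2) and the standard library are available. Lean on these libraries where they do the work, as an engineer would, in place of code of your own. Each camera call takes 0.05 s, during which the arm holds its last target. There are 200 camera calls.

## Task

Open the tumbler's clear chute lid until it stands up by itself, then slide every aluminium part lying on the loading deck over the deck's edge, without lifting it, so that it drops into the chute. When all are in, shut the lid fully, then flip the red guard on the control box up until it stands open by itself, press the green start button fully down for a moment, and fold the guard fully shut again. Never press the button with the lid open, and leave the other things on the bench where they are.

Things in the scene. Friction and masses are not known exactly. Their poses are not given: they have to be found in the camera images.
- feeder: Feeder of a bench deburring tumbler, fixed, grey, 270 mm (its x) by 350 mm (its y, -145 to 205). Origin on the bench under the middle of the deck edge. Steel loading deck: flat, top 120 mm up, x -129 to 129, y 0 to 200 mm, side rails 12 mm high along both x sides, open at the y = 200 end. Behind it (+x) a blue drum, up to 120 mm high.
- deck_edge (a point): Middle of the deck's drop edge, at deck height (feeder x 0, y 0, z 120 mm). The edge runs along the feeder's x and is a plain drop into the chute mouth: x -129 to 129, y -139 to 0 mm, floor 18 mm above the bench, sloping up at the far wall and hollow under the deck. Parts pushed in the feeder's -y direction fall in.
- lid (a joint): Clear chute lid with aluminium frame, 266 x 142 mm, flat over the chute mouth; 0 = shut, grows as it opens, 1.57 upright, 2.0 rad at its stop. Turns about the feeder's x axis: the edge by the deck rises and swings toward the feeder's -y. Stiff hinge: stays at any angle, 2 to 4 N at the bar moves it; must be pushed shut too. May start ajar.
- lid_bar (a point): Middle of the lid's black round grip bar, 12 mm thick, 100 mm long along the feeder's x, standing 45 mm off the lid's top face (free 90 mm between its two posts). With the lid shut it is at feeder y -25, z 173 mm: 117 mm along the lid from the hinge axis, 48 mm off it.
- lid_hinge (a point): Point on the lid's hinge axis (feeder x 0, y -142, z 125 mm); the axis runs along the feeder's x.
- control: Control box, fixed, white, 150 (x) x 100 (y) x 50 mm high, yellow plate on top; origin at the centre of its underside. Carries the red guard and under it the green start button.
- guard (a joint): Red flip-up guard plate 100 x 78 mm over the start button; 0 = shut, grows as it opens, 1.57 upright, 2.1 rad at its stop. It turns about the control box's y axis: its near edge (-x) rises and swings toward +x. Stiff hinge: stays at any angle, 1 to 2 N at the bar moves it; it must be pushed shut too. May start ajar.
- guard_bar (a point): Middle of the guard's black round grip bar, 12 mm thick, 64 mm long along the control box's y (54 mm free between its posts), 42 mm off the guard's top face. With the guard shut it is at control x -28, y 0, z 136 mm. 86 mm along the guard from the hinge axis, 44 mm off it.
- guard_hinge (a point): Point on the guard's hinge axis (control x 58, y 0, z 92 mm); the axis runs along the control box's y.
- start (a joint): Green start button, 30 mm across, pressed straight down; 0 = released, 0.006 m = fully down, which takes about 4 N; it springs back.
- start_top (a point): Centre of the start button's top face (control x -5, y 0).
- bracket_1: Aluminium L bracket, 70 mm (its x) x 30 mm (y), base 10 mm thick with one upright wall 7 mm thick and 30 mm high at its +x end, two dark holes, 0.14 kg. Loose, starts lying on the deck. Origin at the centre of its underside. May be absent.
- offcut_1: Sawn aluminium profile offcut, solid block 70 mm (its x) x 30 x 30 mm with dark grooves, 0.17 kg. Loose, starts lying on the deck. Origin at the centre of its underside. May be absent.
- bracket_2: Aluminium L bracket, 70 mm (its x) x 30 mm (y), base 10 mm thick with one upright wall 7 mm thick and 30 mm high at its +x end, two dark holes, 0.14 kg. Loose, starts lying on the deck. Origin at the centre of its underside. May be absent.
- offcut_2: Sawn aluminium profile offcut, solid block 70 mm (its x) x 30 x 30 mm with dark grooves, 0.17 kg. Loose, starts lying on the deck. Origin at the centre of its underside. May be absent.
- offcut_3: Sawn aluminium profile offcut, solid block 70 mm (its x) x 30 x 30 mm with dark grooves, 0.17 kg. Loose, starts lying on the deck. Origin at the centre of its underside. May be absent.
- calliper: Sliding calliper on the bench, 72 x 210 x 16 mm. A bystander, to be left alone; origin at the centre of its underside.
- driver: Torque screwdriver on the bench, 38 x 162 x 33 mm. A bystander, to be left alone; origin at the centre of its underside.
- spool: Reel of solder, 64 mm across, 40 mm high. A bystander, to be left alone; origin at the centre of its underside.
- meter: Teal handheld multimeter, 180 x 88 x 50 mm. A bystander, to be left alone; origin at the centre of its underside.
Mind the look-alikes: they are no part of the job. What is shaped like the offcut_3 but turquoise is not meant.

How it is judged:
On the way, in this order (a step that is already met when the one before it is completed fails the run):
1. the chute lid stands open (at least 1.3 rad) (value of joint lid above 1.3 rad), for 0.2 s.
2. every part present has dropped into the chute (height (world z) of each of bracket_1, offcut_1, bracket_2, offcut_2, offcut_3 below 0.088 m and x of bracket_1 in the frame of feeder between -0.13 and 0.13 m and y of bracket_1 in the frame of feeder between -0.145 and 0.2 m and x of offcut_1 in the frame of feeder between -0.13 and 0.13 m and y of offcut_1 in the frame of feeder between -0.145 and 0.2 m and x of bracket_2 in the frame of feeder between -0.13 and 0.13 m and y of bracket_2 in the frame of feeder between -0.145 and 0.2 m and x of offcut_2 in the frame of feeder between -0.13 and 0.13 m and y of offcut_2 in the frame of feeder between -0.145 and 0.2 m and x of offcut_3 in the frame of feeder between -0.13 and 0.13 m and y of offcut_3 in the frame of feeder between -0.145 and 0.2 m), for 0.2 s.
3. the chute lid is shut (under 0.08 rad) (value of joint lid below 0.08 rad), for 0.2 s.
4. the guard stands open (at least 1.3 rad) (value of joint guard above 1.3 rad), for 0.2 s.
5. the start button is pressed (at least 4 mm) (value of joint start above 0.004 m and value of joint lid below 0.12 rad), for 0.1 s.
At the end, for the whole second after the job is handed in: Every part present lies at rest inside the chute (its origin less than 88 mm above the bench, within the feeder's walls), the lid is shut (under 0.08 rad), the guard is shut (under 0.1 rad) and the button is released (all of step 2 and value of joint lid below 0.08 rad and value of joint guard below 0.1 rad and value of joint start below 0.002 m and linear speed of each of bracket_1, offcut_1, bracket_2, offcut_2, offcut_3 below 0.05 m/s); the robot touches nothing.
It fails at once if a part is lifted more than 35 mm above the deck instead of being slid (height (world z) of any of bracket_1, offcut_1, bracket_2, offcut_2, offcut_3 above 0.155 m).
It fails at once if the start button is pressed while the chute lid is open (value of joint start above 0.003 m and value of joint lid above 0.2 rad).
It fails at once if a bystander on the bench is moved more than 30 mm (distance of any of calliper, driver, spool, meter from where it was at the start of the episode above 0.03 m).
Of bracket_1, offcut_1, bracket_2, offcut_2, offcut_3 only 3 to 5 are there at a start; the rules pass over those that are not, and their reading is None.
At some moment in a run one of bracket_1, offcut_1, bracket_2, offcut_2, offcut_3 may be knocked a few centimetres aside while the robot is not near it.
Once in a run the grip may slacken for a moment while it holds something.
It also fails if it takes over 192 s, if anything falls off the work surface, if the arm or the gripper's body presses on something with over 40 N, if the wrist force passes 120 N, or if a joint passes its speed limit or range.

## Working session

There is one attempt and no reset: what is moved stays moved. The work goes in short steps, Python scripts to look and compute and a shell command to move; the robot and the scene stay as the last step left them, time stands still between calls to the robot, and variables do not carry over. Pictures are saved under pics/ and viewed, about 12 in all and at most 16, crops included, and the job is handed in when it is done.

```bash
ls; mkdir -p pics
cat > h.py <<'E'
import numpy as np, cv2
from rig import status, get_image, robot
def snap(cam,name=None):
    d=get_image(cam)
    if name: cv2.imwrite(f'pics/{name}.png',cv2.cvtColor(d['img'],cv2.COLOR_RGB2BGR))
    return d
def world(d,u,v,z=None):
    """pixel(s)->world by depth, or by plane world z if given"""
    K=np.array(d['camera_matrix']);E=np.array(d['extrinsics'])
    u=np.atleast_1d(u).astype(float);v=np.atleast_1d(v).astype(float)
    p=np.c_[(u-K[0,2])/K[0,0],(v-K[1,2])/K[1,1]];q=p.copy()
    for _ in range(20): q=p/(1+d['k1']*(q**2).sum(1,keepdims=True))
    r=np.c_[q,np.ones(len(q))]@E[:3,:3]
    c=-E[:3,:3].T@E[:3,3]
    if z is None: s=d['depth'][v.astype(int),u.astype(int)]
    else: s=(z-c[2])/r[:,2]
    return c+r*np.asarray(s)[:,None]
def cloud(d):
    v,u=np.mgrid[0:400,0:640]
    return world(d,u.ravel(),v.ravel()).reshape(400,640,3)
E
python3 - <<'E'
from h import *
a=snap('top','t1');b=snap('side','s1')
print(status.sense())
for d in(a,b):print(d['extrinsics'],d['camera_matrix'],d['k1'])
E
```

```text
pics
{'time_s': 0.1, 'joint_positions': array([-1.15599520e+00,  8.73900889e-02,  1.75211858e-01,  1.65980785e+00,
        2.73908076e-06,  1.57081479e+00]), 'qd': array([ 0.00134838, -0.0018378 ,  0.00247492,  0.00052155, -0.00098708,
        0.00051664]), 'effort': array([ 1.81899064e-03, -5.21561408e+01,  4.65651548e+01,  1.60787377e-02,
        1.50823548e-04, -6.65471092e-07]), 'position': array([ 0.22158214, -0.50319229,  0.25566141]), 'orientation': array([ 9.78571216e-01,  2.05907800e-01, -1.21160438e-04, -5.82409573e-04]), 'contact_force': array([ 0.79636458, -0.50141235,  0.27332066]), 'moment': array([-0.00081589, -0.04512733, -0.01414292]), 'finger_gap': 0.08533314137062435}
[[-0.00824454 -0.99985848  0.01466471  0.05092179]
 [-0.99550599  0.00682333 -0.09445242  0.59775705]
 [ 0.09433899 -0.01537752 -0.99542136  1.44867831]
 [ 0.          0.          0.          1.        ]] [[431.372436     0.         313.36376911]
 [  0.         431.372436   193.81735242]
 [  0.           0.           1.        ]] 0.007203049435416456
[[ 0.36683149 -0.93026748  0.0060896  -0.15595196]
 [-0.82021888 -0.32651091 -0.4697144   0.59348222]
 [ 0.43894835  0.16731123 -0.88279743  1.21819576]
 [ 0.          0.          0.          1.        ]] [[492.62166555   0.         319.88471473]
 [  0.         492.62166555 195.41436165]
 [  0.           0.           1.        ]] -0.13105805021515116
```

View pics/t1.png

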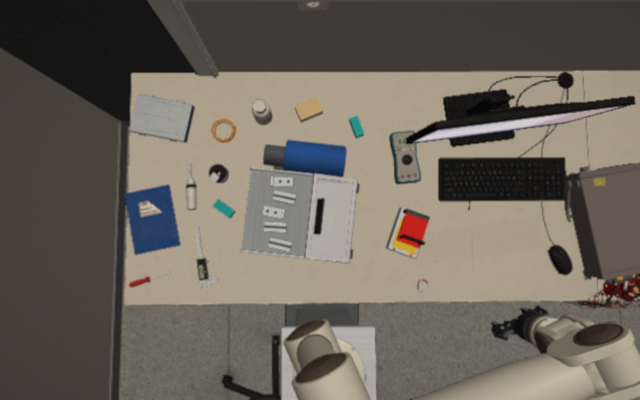

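View pics/s1.png

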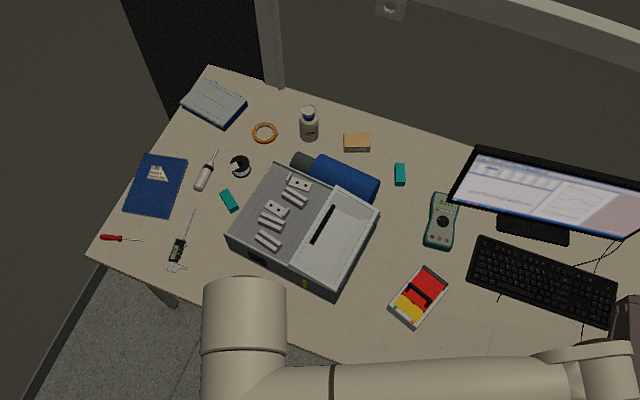

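The top view shows the feeder at about (300,215), with five parts on the deck at x≈270–290 and the lid shut with its black bar at (320,215). The control box is at (408,232) with the red guard. Next I'll measure with depth and an enlarged crop.

Run:
```python
from h import *
a=snap('top')
P=cloud(a); img=a['img']
cr=cv2.cvtColor(img,cv2.COLOR_RGB2BGR)[155:275,235:435]
cv2.imwrite('pics/c1.png',cv2.resize(cr,None,fx=4,fy=4,interpolation=cv2.INTER_CUBIC))
# deck mask by height
z=P[...,2]
roi=np.zeros((400,640),bool);roi[160:270,235:365]=1
for n,lo,hi in(('deck',.115,.125),('lid',.123,.131),('bar',.165,.185)):
    m=roi&(z>lo)&(z<hi)&(P[...,0]<.65)
    m=cv2.morphologyEx(m.astype(np.uint8),cv2.MORPH_OPEN,np.ones((2,2)))
    p=P[m>0]
    r=cv2.minAreaRect((p[:,:2]*1000).astype(np.float32)); print(n,len(p),r,cv2.boxPoints(r).round(0).tolist(),np.median(p,0))
roi[:]=0;roi[200:262,385:435]=1
for lo,hi in((.04,.06),(.06,.12),(.12,.15)):
    m=roi&(z>lo)&(z<hi);p=P[m]
    if len(p)<3: print(len(p));continue
    r=cv2.minAreaRect((p[:,:2]*1000).astype(np.float32)); print('ctl',lo,len(p),r,cv2.boxPoints(r).round(0).tolist(),p.mean(0))
dark=(img.max(2)<60)&roi; 
print('dark',P[dark].round(3)[:40].tolist())
# parts
roi[:]=0;roi[165:262,240:318]=1
m=roi&(z>.127)&(z<.16)
n,l,s,c=cv2.connectedComponentsWithStats(m.astype(np.uint8))
for i in range(1,n):
    if s[i,4]<10: continue
    p=P[l==i];r=cv2.minAreaRect((p[:,:2]*1000).astype(np.float32));print(i,s[i].tolist(),np.round(r[0]),np.round(r[1]),round(r[2]),p[:,2].max().round(3),np.median(p[:,2]).round(3))
```

```text
deck 3125 ((521.7244873046875, 84.07400512695312), (363.01611328125, 259.96246337890625), 85.84537506103516) [[379.0, -88.0], [638.0, -106.0], [665.0, 256.0], [405.0, 275.0]] [0.51604309 0.16518058 0.11896622]
lid 530 ((516.003662109375, 79.49565124511719), (360.8968200683594, 275.30828857421875), 82.9820785522461) [[357.0, -83.0], [631.0, -116.0], [675.0, 242.0], [401.0, 275.0]] [ 0.53376666 -0.05341483  0.12813304]
bar 4 ((465.39361572265625, 40.275238037109375), (3.158879518508911, 2.6979269981384277), 1.1835615634918213) [[464.0, 42.0], [464.0, 39.0], [467.0, 39.0], [467.0, 42.0]] [0.46538187 0.04025027 0.18375986]
ctl 0.04 507 ((465.9216003417969, -270.663818359375), (100.04154205322266, 149.60877990722656), 70.37687683105469) [[379.0, -293.0], [520.0, -343.0], [553.0, -249.0], [412.0, -198.0]] [ 0.44187354 -0.24678344  0.04886893]
ctl 0.06 756 ((479.04913330078125, -275.3655090332031), (82.65775299072266, 110.82271575927734), 70.02825927734375) [[413.0, -295.0], [517.0, -333.0], [545.0, -255.0], [441.0, -218.0]] [ 0.48258428 -0.27537577  0.0954472 ]
ctl 0.12 85 ((443.8780822753
[... 1010 characters left out ...]
-0.252, 0.147], [0.443, -0.256, 0.145], [0.443, -0.26, 0.144], [0.443, -0.261, 0.151], [0.443, -0.266, 0.145], [0.44, -0.262, 0.147]]
1 [251, 167, 34, 5, 60] [667. 194.] [106.  10.] 84 0.138 0.131
2 [286, 171, 27, 4, 44] [657.  93.] [83.  6.] 83 0.139 0.13
3 [275, 173, 43, 86, 737] [520. 102.] [132. 265.] 89 0.16 0.153
4 [271, 176, 22, 10, 153] [630. 149.] [66. 28.] 90 0.153 0.13
6 [273, 190, 23, 14, 226] [578. 141.] [70. 31.] 78 0.157 0.148
11 [262, 206, 24, 13, 152] [533. 175.] [69. 30.] 78 0.151 0.13
12 [264, 221, 23, 11, 228] [487. 169.] [69. 31.] 88 0.155 0.149
14 [268, 237, 24, 15, 229] [432. 154.] [70. 31.] 76 0.156 0.149
16 [241, 250, 33, 5, 57] [407. 226.] [100.   6.] 83 0.137 0.131
```

View pics/c1.png

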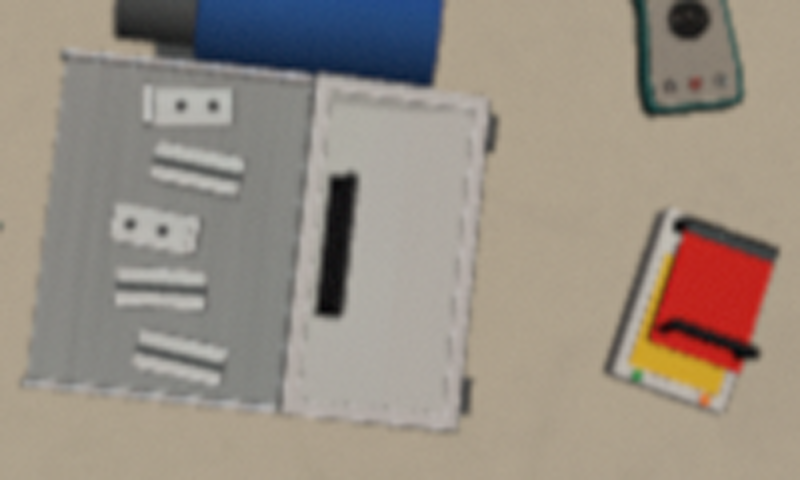

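Five parts are visible: brackets at crop (190,105) and (155,228), and offcuts at (200,168), (160,288) and (180,357). The lid looks shut and the guard is near shut. Next come the feeder and control frames.

```bash
cat >> h.py <<'E'
FA=np.radians(-4.0)
E
python3 - <<'E'
from h import *
a=snap('top')
w=lambda u,v,z:world(a,u,v,z)[0]
# lid edge pts
e1=w(235+318/4,155+75/4,.128);e2=w(235+285/4,155+410/4,.128)
print('edge',e1.round(3),e2.round(3),np.degrees(np.arctan2(*(e1-e2)[[1,0]])))
# outer lid far corners
print('hingecorners',w(235+490/4,155+100/4,.128).round(3),w(235+456/4,155+428/4,.128).round(3))
# bar via dark mask
g=cv2.cvtColor(a['img'],cv2.COLOR_RGB2GRAY)
def bar(r0,r1,c0,c1,th,z):
    m=np.zeros_like(g,bool);m[r0:r1,c0:c1]=g[r0:r1,c0:c1]<th
    v,u=np.nonzero(m);p=world(a,u,v,z);r=cv2.minAreaRect((p[:,:2]*1000).astype(np.float32));print(len(u),np.round(r[0],1),np.round(r[1],1),r[2]);
bar(195,240,310,330,60,.179)
bar(230,250,395,430,60,.142)
b=snap('side','s2')
c=cv2.cvtColor(b['img'],cv2.COLOR_RGB2BGR)[150:340,215:455]
cv2.imwrite('pics/c2.png',cv2.resize(c,None,fx=3.3,fy=3.1,interpolation=cv2.INTER_CUBIC))
E
python3 -m pendant '[{"twist":[0,0,0],"travel":[0,0,-0.1],"hand":0.2},{"twist":[0,0,0],"travel":[0.1,0,0],"hand":0.2},{"twist":[0,0,0],"travel":[0.08,-0.06,0],"hand":0.2},{"twist":[0,0,0],"travel":[0.08,-0.06,0],"hand":0.2}]' 40; python3 -c "
from h import *;s=status.sense();print(s['joint_positions'].round(3),s['position'],s['orientation'].round(3),s['finger_gap'])"
```

```text
edge [0.653 0.044 0.128] [0.388 0.072 0.128] -6.062502831321285
hingecorners [ 0.632 -0.094  0.128] [ 0.372 -0.062  0.128]
194 [516.1  33. ] [ 17.1 105.7] 82.91104125976562
99 [ 442.8 -257.2] [78.  15.9] 71.12679290771484
time_s: 0.58
position: [0.2982, -0.4171, 0.2958]
orientation: [0.979, 0.205, -0.0, -0.0]
contact_force: [0.3, -0.5, -0.2]
finger_gap: 0.0511
[-0.95   0.017  0.18   1.735  0.     1.778] [ 0.29821968 -0.41709765  0.29575331] [ 0.979  0.205 -0.    -0.   ] 0.05108291657515591
```

View pics/c2.png

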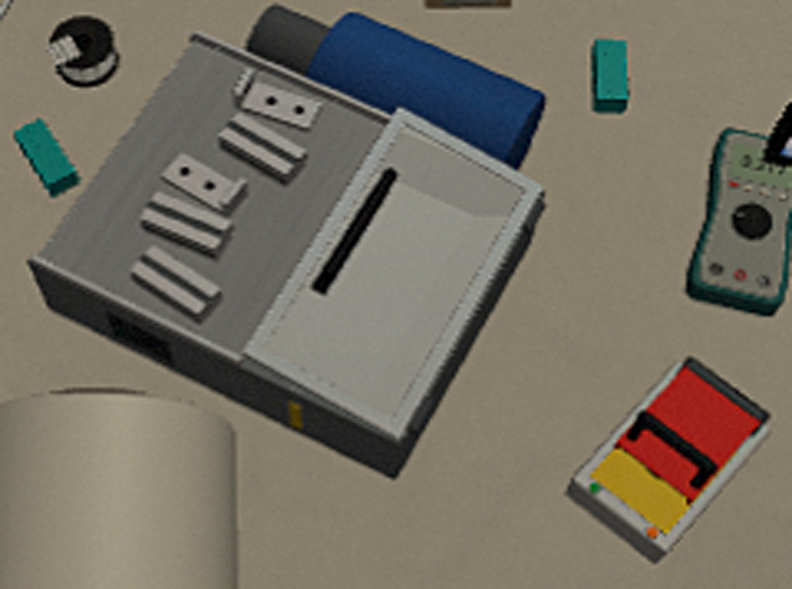

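```bash
python3 -m pendant '[{"twist":[0,0,0],"travel":[0.078,-0.066,0],"hand":-0.1},{"twist":[0,0,0],"travel":[0.078,-0.066,0],"hand":-0.1},{"twist":[0,0,0],"travel":[0.078,-0.066,0],"hand":-0.1},{"twist":[0,0,0],"travel":[0.078,-0.066,0],"hand":-0.1},{"twist":[0,0,0],"travel":[0.078,-0.066,0],"hand":-0.1},{"twist":[0,0,0],"travel":[0.078,-0.066,0],"hand":-0.1},{"twist":[0,0,0],"travel":[0.078,-0.066,0],"hand":-0.1},{"twist":[0,0,0],"travel":[0.078,-0.066,0],"hand":-0.1},{"twist":[0,0,0],"travel":[0.078,-0.066,0],"hand":-0.1},{"twist":[0,0,0],"travel":[0.078,-0.066,0],"hand":-0.1},{"twist":[0,0,0],"travel":[0.078,-0.066,0],"hand":-0.1},{"twist":[0,0,0],"travel":[0.078,-0.066,0],"hand":-0.1}]' 40
python3 -m pendant '[{"twist":[0,0,-0.0378],"travel":[0,0,0],"hand":-0.1},{"twist":[0,0,-0.0378],"travel":[0,0,0],"hand":-0.1},{"twist":[0,0,-0.0378],"travel":[0,0,0],"hand":-0.1},{"twist":[0,0,-0.0378],"travel":[0,0,0],"hand":-0.1},{"twist":[0,0,-0.0378],"travel":[0,0,0],"hand":-0.1},{"twist":[0,0,-0.0378],"travel":[0,0,0],"hand":-0.1},{"twist":[0,0,-0.0378],"travel":[0,0,0],"hand":-0.1},{"twist":[0,0,-0.0378],"travel":[0,0,0],"hand":-0.1},{"twist":[0,0,-0.0378],"travel":[0,0,0],"hand":-0.1},{"twist":[0,0,-0.0378],"travel":[0,0,0],"hand":-0.1},{"twist":[0,0,-0.0378],"travel":[0,0,0],"hand":-0.1}]' 40
python3 -m pendant '[{"twist":[0,0,-0.0378],"travel":[0,0,0],"hand":-0.1},{"twist":[0,0,-0.0378],"travel":[0,0,0],"hand":-0.1},{"twist":[0,0,-0.0378],"travel":[0,0,0],"hand":-0.1},{"twist":[0,0,-0.0378],"travel":[0,0,0],"hand":-0.1},{"twist":[0,0,-0.0378],"travel":[0,0,0],"hand":-0.1},{"twist":[0,0,-0.0378],"travel":[0,0,0],"hand":-0.1},{"twist":[0,0,-0.0378],"travel":[0,0,0],"hand":-0.1},{"twist":[0,0,-0.0378],"travel":[0,0,0],"hand":-0.1},{"twist":[0,0,-0.0378],"travel":[0,0,0],"hand":-0.1},{"twist":[0,0,-0.0378],"travel":[0,0,0],"hand":-0.1},{"twist":[0,0,-0.0378],"travel":[0,0,0],"hand":-0.1}]' 40
cat >> h.py <<'E'
from scipy.spatial.transform import Rotation as Ro
FA=np.radians(-6.5);FX=np.array([np.cos(FA),np.sin(FA),0]);FY=np.array([-np.sin(FA),np.cos(FA),0]);FO=np.array([.520,.058,0])
def feed(p): q=np.asarray(p)-FO; return np.stack([q@FX,q@FY,q[...,2]],-1)
def go(target,frame=None):
    """travel (units) in tool axes to bring TCP to world target"""
    s=status.sense();R=Ro.from_quat(s['orientation'])
    t=R.inv().apply(np.asarray(target)-s['position'])/.4
    print('pos',s['position'].round(4),'travel',t.round(4),'toolx ang',np.degrees(np.arctan2(*R.as_matrix()[[1,0],0])).round(2),'tz',R.as_matrix()[:,2].round(3),'gap',round(s['finger_gap'],4),'F',s['contact_force'].round(1),'t',s['time_s'],'j6',s['joint_positions'][5].round(2),'feed',feed(s['position']).round(4))
def ft(x,y,z): return FO+FX*x+FY*y+np.array([0,0,z])
E
python3 -c "
from h import *;go(ft(0,-.025,.179))"
```

```text
time_s: 1.58
position: [0.5129, 0.0255, 0.2964]
orientation: [0.979, 0.206, 0.0, 0.0]
contact_force: [0.8, -1.6, 0.4]
finger_gap: 0.0386
time_s: 2.5
position: [0.5124, 0.0233, 0.2962]
orientation: [0.65, 0.76, -0.0, -0.0]
contact_force: [-0.4, -0.5, 1.0]
finger_gap: 0.0391
time_s: 3.42
position: [0.5124, 0.0233, 0.2961]
orientation: [0.054, 0.999, -0.0, -0.0]
contact_force: [-0.3, 0.8, 0.8]
finger_gap: 0.0388
pos [0.5124 0.0233 0.2961] travel [-0.0092  0.0257  0.2929] toolx ang 173.79 tz [-0.  0. -1.] gap 0.0388 F [-0.3  0.8  0.8] t 3.4167 j6 0.15 feed [-0.0036 -0.0353  0.2961]
```

```bash
python3 -m pendant '[{"twist":[0,0,0],"travel":[-0.009,0.026,0],"hand":-0.1},{"twist":[0,0,0],"travel":[0,0,0.08],"hand":-0.1},{"twist":[0,0,0],"travel":[0,0,0.08],"hand":-0.1},{"twist":[0,0,0],"travel":[0,0,0.08],"hand":-0.1},{"twist":[0,0,0],"travel":[0,0,0.053],"hand":-0.1},{"twist":[0,0,0],"travel":[0,0,0],"hand":-1},{"twist":[0,0,0],"travel":[0,0,0],"hand":-1},{"twist":[0,0,0],"travel":[0,0,0],"hand":-1},{"twist":[0,0,0],"travel":[0,0,0],"hand":-1},{"twist":[0,0,0],"travel":[0,0,0],"hand":-1}]' 50
python3 -c "
from h import *;go(ft(0,-.025,.179))
L=np.hypot(117,48);p0=np.arctan2(48,117)
prev=(117,48)
for k in range(1,13):
  a=np.radians(7.5*k)+p0;c=(L*np.cos(a),L*np.sin(a));print(k,'y',round((c[0]-prev[0])/400,4),'z',round(-(c[1]-prev[1])/400,4));prev=c"
```

```text
time_s: 4.25
position: [0.5165, 0.0315, 0.179]
orientation: [0.059, 0.998, -0.002, -0.001]
contact_force: [-4.1, -14.0, -13.0]
finger_gap: 0.0104
pos [0.5165 0.0315 0.179 ] travel [-0.0011  0.0044  0.0001] toolx ang 173.24 tz [-0.003 -0.004 -1.   ] gap 0.0104 F [ -4.1 -14.  -13. ] t 4.25 j6 0.18 feed [-0.0005 -0.0268  0.179 ]
1 y -0.0182 z -0.0372
2 y -0.0229 z -0.0345
3 y -0.0272 z -0.0312
4 y -0.031 z -0.0274
5 y -0.0343 z -0.0231
6 y -0.037 z -0.0184
7 y -0.0391 z -0.0134
8 y -0.0405 z -0.0082
9 y -0.0413 z -0.0028
10 y -0.0413 z 0.0026
11 y -0.0406 z 0.0079
12 y -0.0392 z 0.0132
```

```bash
python3 -m pendant '[{"twist":[0,0,0],"travel":[0,-0.009,-0.019],"hand":-1},{"twist":[0,0,0],"travel":[0,-0.009,-0.019],"hand":-1},{"twist":[0,0,0],"travel":[0,-0.011,-0.017],"hand":-1},{"twist":[0,0,0],"travel":[0,-0.012,-0.017],"hand":-1},{"twist":[0,0,0],"travel":[0,-0.013,-0.016],"hand":-1},{"twist":[0,0,0],"travel":[0,-0.014,-0.015],"hand":-1},{"twist":[0,0,0],"travel":[0,-0.015,-0.014],"hand":-1},{"twist":[0,0,0],"travel":[0,-0.016,-0.013],"hand":-1}]'
python3 -m pendant '[{"twist":[0,0,0],"travel":[0,-0.017,-0.012],"hand":-1},{"twist":[0,0,0],"travel":[0,-0.017,-0.011],"hand":-1},{"twist":[0,0,0],"travel":[0,-0.018,-0.01],"hand":-1},{"twist":[0,0,0],"travel":[0,-0.019,-0.008],"hand":-1}]'
python3 -c "
from h import *;go(ft(0,-.025,.179));f=feed(status.sense()['position']);print(np.degrees(np.arctan2(f[2]-.006-.125,f[1]+.142))-22.3,np.hypot(f[2]-.131,f[1]+.142))"
```

```text
time_s: 4.92
position: [0.5112, -0.0115, 0.2239]
orientation: [0.061, 0.998, -0.006, -0.006]
contact_force: [15.7, -27.1, -51.0]
finger_gap: 0.01
time_s: 5.25
position: [0.5063, -0.0368, 0.2406]
orientation: [0.059, 0.998, -0.002, -0.008]
contact_force: [-4.1, -15.0, -64.8]
finger_gap: 0.0098
pos [ 0.5063 -0.0368  0.2406] travel [-0.0088  0.1776  0.1529] toolx ang 173.19 tz [-0.017 -0.004 -1.   ] gap 0.0098 F [ -4.1 -15.  -64.8] t 5.25 j6 0.05 feed [-0.0029 -0.0957  0.2406]
44.79724625324697 0.11898762855374467
```

Run:
```python
from h import *
b=snap('side')
c=cv2.cvtColor(b['img'],cv2.COLOR_RGB2BGR)[100:340,195:455]
cv2.imwrite('pics/c3.png',cv2.resize(c,None,fx=2.5,fy=2.5,interpolation=cv2.INTER_CUBIC))
go(FO)
```

```text
pos [ 0.5062 -0.0376  0.2409] travel [-0.0155  0.2451  0.6007] toolx ang 173.17 tz [-0.017 -0.004 -1.   ] gap 0.0098 F [ -6.  -16.1 -53.4] t 5.3 j6 0.05 feed [-0.0029 -0.0966  0.2409]
```

View pics/c3.png

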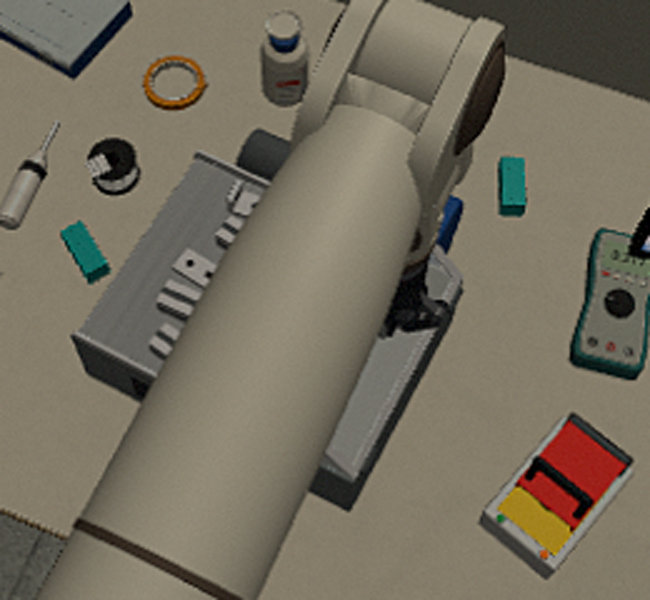

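```bash
python3 -m pendant '[{"twist":[0,0,0],"travel":[0,0,0],"hand":-0.6},{"twist":[0,0,0],"travel":[0,0,0],"hand":-0.4},{"twist":[0,0,0],"travel":[0,0,0],"hand":-0.4},{"twist":[0,0,0],"travel":[0,0,0],"hand":-0.4}]'
python3 - <<'E'
from h import *
go(FO)
b=snap('top')
P=cloud(b);F=feed(P)
m=(F[...,0]>-.12)&(F[...,0]<.13)&(F[...,1]>-.2)&(F[...,1]<.02)
# profile of height vs feeder y at lid sides
for x0 in(-.115,-.07,.09,.12):
    k=m&(abs(F[...,0]-x0)<.012)
    for y0 in np.arange(-.19,.02,.02):
        q=k&(abs(F[...,1]-y0)<.01)
        if q.sum(): print(x0,y0.round(2),np.median(F[q][:,2]).round(3),end='; ')
    print()
c=cv2.cvtColor(b['img'],cv2.COLOR_RGB2BGR)[135:285,220:440]
cv2.imwrite('pics/c4.png',cv2.resize(c,None,fx=3,fy=3,interpolation=cv2.INTER_CUBIC))
E
```

```text
time_s: 5.63
position: [0.5103, -0.0339, 0.2498]
orientation: [0.057, 0.998, 0.0, 0.002]
contact_force: [0.6, 0.2, -0.4]
finger_gap: 0.0257
pos [ 0.5103 -0.0339  0.2498] travel [0.0045 0.2308 0.6246] toolx ang 173.45 tz [ 0.004 -0.    -1.   ] gap 0.0257 F [ 0.6  0.2 -0.4] t 5.6333 j6 0.05 feed [ 0.0007 -0.0925  0.2498]
-0.115 -0.15 0.66; -0.115 -0.13 0.676; -0.115 -0.11 0.686; -0.115 -0.09 0.686; -0.115 -0.07 0.678; -0.115 -0.05 0.648; -0.115 -0.03 0.017; -0.115 -0.01 0.016; -0.115 0.01 0.117; 
-0.07 -0.15 0.689; -0.07 -0.13 0.687; -0.07 -0.11 0.687; -0.07 -0.09 0.689; -0.07 -0.07 0.684; -0.07 -0.05 0.685; -0.07 -0.03 0.017; -0.07 -0.01 0.016; -0.07 0.01 1.498; 
0.09 -0.07 0.218; 0.09 -0.05 0.223; 0.09 -0.03 0.016; 0.09 -0.01 0.016; 0.09 0.01 0.118; 
0.12 -0.15 0.124; 0.12 -0.13 0.138; 0.12 -0.11 0.159; 0.12 -0.09 0.183; 0.12 -0.07 0.207; 0.12 -0.05 0.219; 0.12 -0.03 0.02; 0.12 -0.01 0.019; 0.12 0.01 0.116;
```

View pics/c4.png

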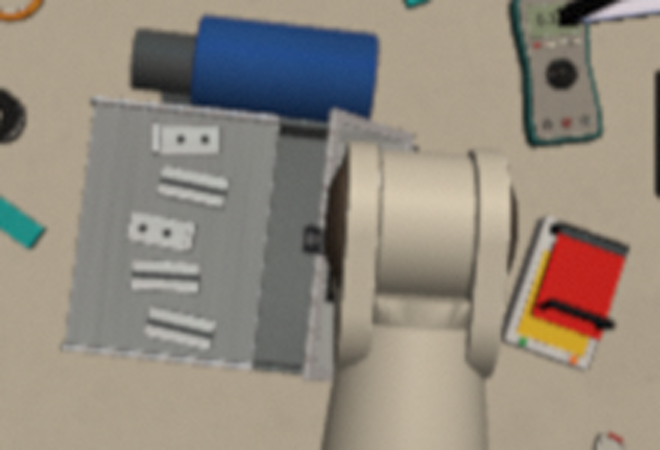

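The lid stands at about 47° and the chute behind the deck edge is visible. The bar is now loosely caged, so I'll push it on in -y.

```bash
python3 -m pendant '[{"twist":[0,0,0],"travel":[0,-0.024,0],"hand":-0.4},{"twist":[0,0,0],"travel":[0,-0.024,0],"hand":-0.4},{"twist":[0,0,0],"travel":[0,-0.024,0],"hand":-0.4},{"twist":[0,0,0],"travel":[0,-0.024,0],"hand":-0.4},{"twist":[0,0,0],"travel":[0,-0.024,0],"hand":-0.4},{"twist":[0,0,0],"travel":[0,-0.024,0],"hand":-0.4},{"twist":[0,0,0],"travel":[0,-0.024,0],"hand":-0.4},{"twist":[0,0,0],"travel":[0,-0.024,0],"hand":-0.4},{"twist":[0,0,0],"travel":[0,-0.024,0],"hand":-0.4},{"twist":[0,0,0],"travel":[0,-0.024,0],"hand":-0.4},{"twist":[0,0,0],"travel":[0,-0.01,0],"hand":-0.4},{"twist":[0,0,0],"travel":[0,0,0],"hand":-0.4}]'
python3 -c "
from h import *;go(FO)"
python3 -m pendant '[{"twist":[0,0,0],"travel":[0,0.014,0],"hand":-0.4},{"twist":[0,0,0],"travel":[0,0,-0.06],"hand":-0.4},{"twist":[0,0,0],"travel":[0,0,-0.08],"hand":-0.4},{"twist":[0,0,0],"travel":[0,0,-0.08],"hand":-0.4}]'
python3 -c "
from h import *;go(FO)"
```

```text
time_s: 6.68
position: [0.4979, -0.1348, 0.2474]
orientation: [0.058, 0.998, -0.0, -0.0]
contact_force: [0.3, 0.4, 0.7]
finger_gap: 0.026
pos [ 0.4979 -0.1348  0.2474] travel [5.000e-04 4.856e-01 6.181e-01] toolx ang 173.38 tz [-0.    -0.001 -1.   ] gap 0.026 F [0.3 0.4 0.7] t 6.6833 j6 -0.15 feed [-1.000e-04 -1.941e-01  2.474e-01]
time_s: 7.02
position: [0.4983, -0.1274, 0.3364]
orientation: [0.057, 0.998, -0.0, -0.0]
contact_force: [1.3, -1.1, -0.8]
finger_gap: 0.0254
pos [ 0.4983 -0.1274  0.3364] travel [-0.0021  0.4669  0.8408] toolx ang 173.49 tz [-0.001 -0.    -1.   ] gap 0.0254 F [ 1.3 -1.1 -0.8] t 7.0167 j6 -0.14 feed [-0.0006 -0.1867  0.3364]
```

```bash
python3 -m pendant '[{"twist":[0,0,0],"travel":[0,0.09,0],"hand":-0.4},{"twist":[0,0,0],"travel":[0,0.09,0],"hand":-0.4},{"twist":[0,0,0],"travel":[0,0.09,0],"hand":-0.4},{"twist":[0,0,0],"travel":[0,0.09,0],"hand":-0.4},{"twist":[0,0,0],"travel":[0,0.09,0],"hand":-0.4},{"twist":[0,0,0],"travel":[0,0.09,0],"hand":-0.4},{"twist":[0,0,0],"travel":[0,0.09,0],"hand":-0.4},{"twist":[0,0,0],"travel":[0,0.09,0],"hand":-0.4},{"twist":[0,0,0],"travel":[0,0.09,0],"hand":-0.4},{"twist":[0,0,0],"travel":[0,0.09,0],"hand":-0.4},{"twist":[0,0,0],"travel":[0,0.09,0],"hand":-0.4},{"twist":[0,0,0],"travel":[0,0.09,0],"hand":-0.4}]'
python3 -m pendant '[{"twist":[0,0,0.0385],"travel":[0,0,0],"hand":-0.7},{"twist":[0,0,0.0385],"travel":[0,0,0],"hand":-0.7},{"twist":[0,0,0.0385],"travel":[0,0,0],"hand":-0.7},{"twist":[0,0,0.0385],"travel":[0,0,0],"hand":-0.7},{"twist":[0,0,0.0385],"travel":[0,0,0],"hand":-0.7},{"twist":[0,0,0.0385],"travel":[0,0,0],"hand":-0.7},{"twist":[0,0,0.0385],"travel":[0,0,0],"hand":-0.7},{"twist":[0,0,0.0385],"travel":[0,0,0],"hand":-0.7},{"twist":[0,0,0.0385],"travel":[0,0,0],"hand":-0.7},{"twist":[0,0,0.0385],"travel":[0,0,0],"hand":-0.7},{"twist":[0,0,0.0385],"travel":[0,0,0],"hand":-0.7},{"twist":[0,0,0.0385],"travel":[0,0,0],"hand":-0.7}]'
cat >> h.py <<'E'
def parts(d):
    """bright aluminium blobs on the deck by height, feeder frame mm"""
    F=feed(cloud(d));z=F[...,2]
    m=(abs(F[...,0])<.122)&(F[...,1]>-.04)&(F[...,1]<.2)&(z>.1255)&(z<.165)
    n,l,s,c=cv2.connectedComponentsWithStats(m.astype(np.uint8))
    for i in range(1,n):
        if s[i,4]<40: continue
        p=F[l==i]*1000;r=cv2.minAreaRect(p[:,:2].astype(np.float32))
        print('part feed',np.round(r[0]),'size',np.round(r[1]),'ang',round(r[2]),'zmed',np.median(p[:,2]).round(),'x',p[:,0].min().round(),p[:,0].max().round(),'y',p[:,1].min().round(),p[:,1].max().round(),'n',s[i,4])
def lid(d):
    F=feed(cloud(d));z=F[...,2]
    for x0 in(-.12,-.08,.08,.12):
        k=(abs(F[...,0]-x0)<.01)&(F[...,1]>-.26)&(F[...,1]<-.01)&(z<.29)&(z>.14)
        q=F[k]
        if len(q): a=np.degrees(np.arctan2(q[:,2]-.125,q[:,1]+.142));print('lid x',x0,'n',len(q),'zmax',q[:,2].max().round(3),'angs',np.percentile(a,[10,50,90]).round())
E
python3 - <<'E'
from h import *
go(FO);a=snap('top','t5');lid(a);parts(a)
E
```

```text
time_s: 8.02
position: [0.5474, 0.3036, 0.3359]
orientation: [0.057, 0.998, 0.0, 0.001]
contact_force: [0.2, -0.6, -1.0]
finger_gap: 0.0255
time_s: 9.02
position: [0.5476, 0.3017, 0.3358]
orientation: [0.707, 0.707, 0.0, 0.0]
contact_force: [0.2, 0.0, 0.6]
finger_gap: 0.0128
pos [0.5476 0.3017 0.3358] travel [-0.6093 -0.0694  0.8395] toolx ang 89.98 tz [ 0.001 -0.    -1.   ] gap 0.0128 F [0.2 0.  0.6] t 9.0167 j6 2.07 feed [-2.000e-04  2.453e-01  3.358e-01]
lid x -0.12 n 55 zmax 0.269 angs [78. 88. 90.]
lid x -0.08 n 55 zmax 0.268 angs [80. 88. 90.]
lid x 0.08 n 53 zmax 0.27 angs [80. 88. 90.]
lid x 0.12 n 55 zmax 0.27 angs [81. 88. 91.]
part feed [ 99. 102.] size [28. 66.] ang 6 zmed 130.0 x 82.0 116.0 y 69.0 136.0 n 174
part feed [49. 89.] size [70. 31.] ang 84 zmed 148.0 x 31.0 67.0 y 54.0 123.0 n 227
part feed [ -1. 118.] size [70. 31.] ang 86 zmed 130.0 x -18.0 17.0 y 82.0 153.0 n 189
part feed [-46. 106.] size [31. 69.] ang 3 zmed 149.0 x -63.0 -30.0 y 71.0 141.0 n 227
part feed [-99.  86.] size [70. 31.] ang 83 zmed 149.0 x -118.0 -80.0 y 50.0 122.0 n 228
```

The lid stands at about 1.54 rad, and all five parts are located on the deck. Next I align the tool and go behind the middle bracket.

```bash
python3 -m pendant '[{"twist":[0,0,0.036],"travel":[0,0,0],"hand":-0.85},{"twist":[0,0,0],"travel":[-0.08,0,0.08],"hand":-0.85},{"twist":[0,0,0],"travel":[-0.08,0,0.08],"hand":-0.85},{"twist":[0,0,0],"travel":[0,0,0.09],"hand":-0.85},{"twist":[0,0,0],"travel":[0,0,0.09],"hand":-0.85},{"twist":[0,0,0],"travel":[0,0,0.08],"hand":-0.85},{"twist":[0,0,0],"travel":[0,0,0.03],"hand":-0.85},{"twist":[0,0,0],"travel":[0,0,0],"hand":-0.85}]'
python3 -c "
from h import *;go(ft(-.001,.18,.15))"
for i in 1 2 3; do python3 -m pendant '[{"twist":[0,0,0],"travel":[0,0,0.004],"hand":-0.85},{"twist":[0,0,0],"travel":[0,0,0.004],"hand":-0.85},{"twist":[0,0,0],"travel":[0,0,0],"hand":-0.85}]' | egrep 'pos|cont'; done
```

```text
time_s: 9.73
position: [0.5402, 0.2425, 0.1579]
orientation: [0.743, 0.669, -0.002, -0.001]
contact_force: [-0.1, -0.1, 0.6]
finger_gap: 0.0066
pos [0.5402 0.2425 0.1579] travel [-0.0139 -0.0005  0.0197] toolx ang 83.95 tz [-0.004 -0.002 -1.   ] gap 0.0066 F [-0.1 -0.1  0.6] t 9.7333 j6 2.1 feed [-0.0008  0.1856  0.1579]
position: [0.5425, 0.2432, 0.1596]
contact_force: [-0.1, -0.7, 0.6]
position: [0.5418, 0.2427, 0.1546]
contact_force: [0.7, 0.0, 0.2]
position: [0.5415, 0.2426, 0.1507]
contact_force: [0.7, -0.6, 0.7]
```

```bash
for i in 1 2 3; do python3 -m pendant '[{"twist":[0,0,0],"travel":[0,0,0.004],"hand":-0.85},{"twist":[0,0,0],"travel":[0,0,0],"hand":-0.85},{"twist":[0,0,0],"travel":[0,0,0],"hand":-0.85}]' | egrep 'pos|cont'; done
```

```text
position: [0.5416, 0.2426, 0.1494]
contact_force: [-0.2, 0.6, -0.6]
position: [0.5416, 0.2426, 0.1478]
contact_force: [-0.6, 0.9, -0.1]
position: [0.5416, 0.2426, 0.1462]
contact_force: [-0.0, -1.9, 0.2]
```

```bash
python3 -m pendant '[{"twist":[0,0,0],"travel":[-0.03,0,-0.004],"hand":-0.85},{"twist":[0,0,0],"travel":[-0.03,0,0],"hand":-0.85},{"twist":[0,0,0],"travel":[-0.03,0,0],"hand":-0.85},{"twist":[0,0,0],"travel":[-0.03,0,0],"hand":-0.85},{"twist":[0,0,0],"travel":[-0.03,0,0],"hand":-0.85},{"twist":[0,0,0],"travel":[-0.03,0,0],"hand":-0.85},{"twist":[0,0,0],"travel":[-0.03,0,0],"hand":-0.85},{"twist":[0,0,0],"travel":[-0.03,0,0],"hand":-0.85}]'
python3 -m pendant '[{"twist":[0,0,0],"travel":[-0.03,0,0],"hand":-0.85},{"twist":[0,0,0],"travel":[-0.03,0,0],"hand":-0.85},{"twist":[0,0,0],"travel":[-0.03,0,0],"hand":-0.85},{"twist":[0,0,0],"travel":[-0.03,0,0],"hand":-0.85},{"twist":[0,0,0],"travel":[-0.03,0,0],"hand":-0.85},{"twist":[0,0,0],"travel":[-0.03,0,0],"hand":-0.85},{"twist":[0,0,0],"travel":[-0.03,0,0],"hand":-0.85},{"twist":[0,0,0],"travel":[-0.03,0,0],"hand":-0.85},{"twist":[0,0,0],"travel":[-0.02,0,0],"hand":-0.85}]'
python3 -m pendant '[{"twist":[0,0,0],"travel":[0,0,-0.07],"hand":-0.85},{"twist":[0,0,0],"travel":[0,0,-0.07],"hand":-0.85},{"twist":[0,0,0],"travel":[0.1,0,0],"hand":-0.85},{"twist":[0,0,0],"travel":[0.1,0,0],"hand":-0.85},{"twist":[0,0,0],"travel":[0.1,0,0],"hand":-0.85},{"twist":[0,0,0],"travel":[0.1,0,0],"hand":-0.85},{"twist":[0,0,0],"travel":[0.1,0,0],"hand":-0.85},{"twist":[0,0,0],"travel":[0.1,0,0],"hand":-0.85}]'
python3 - <<'E'
from h import *
go(ft(.099,.165,.149));a=snap('top','t6');lid(a);parts(a)
E
```

```text
time_s: 11.9
position: [0.5312, 0.1459, 0.148]
orientation: [0.744, 0.668, 0.0, 0.0]
contact_force: [1.0, 0.9, 0.7]
finger_gap: 0.0062
time_s: 12.65
position: [0.5198, 0.0422, 0.1478]
orientation: [0.744, 0.668, -0.0, 0.0]
contact_force: [0.5, -0.1, 0.5]
finger_gap: 0.0064
time_s: 13.32
position: [0.546, 0.2839, 0.2039]
orientation: [0.744, 0.668, 0.0, 0.0]
contact_force: [-0.1, -0.5, 0.0]
finger_gap: 0.0065
pos [0.546  0.2839 0.2039] travel [-0.1574  0.246   0.1374] toolx ang 83.81 tz [ 0. -0. -1.] gap 0.0065 F [-0.1 -0.5  0. ] t 13.3167 j6 2.16 feed [2.000e-04 2.274e-01 2.039e-01]
lid x -0.12 n 56 zmax 0.27 angs [79. 88. 90.]
lid x -0.08 n 56 zmax 0.27 angs [80. 88. 90.]
lid x 0.08 n 53 zmax 0.269 angs [80. 88. 90.]
lid x 0.12 n 53 zmax 0.267 angs [80. 88. 91.]
part feed [101. 103.] size [30. 66.] ang 6 zmed 129.0 x 82.0 115.0 y 68.0 136.0 n 178
part feed [52. 88.] size [70. 36.] ang 84 zmed 149.0 x 32.0 73.0 y 54.0 124.0 n 227
part feed [-46. 106.] size [31. 69.] ang 3 zmed 149.0 x -63.0 -30.0 y 71.0 141.0 n 226
part feed [-100.   86.] size [70. 34.] ang 83 zmed 149.0 x -118.0 -80.0 y 50.0 122.0 n 230
```

View pics/t6.png

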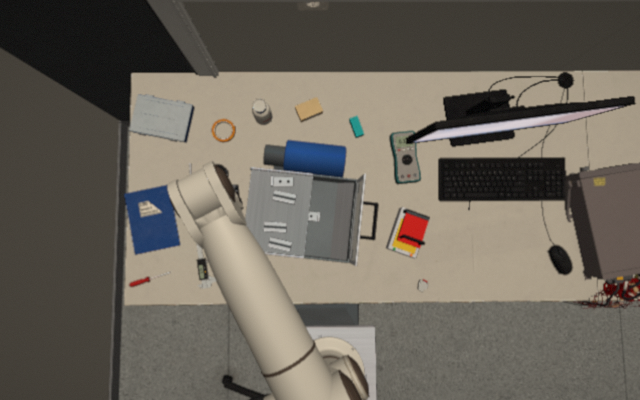

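The middle bracket is gone from the deck and shows at (314,216) in the chute, and the lid stands. Next is the offcut at x=49.

```bash
python3 -m pendant '[{"twist":[0,0,0],"travel":[-0.08,0.062,0],"hand":-0.85},{"twist":[0,0,0],"travel":[-0.08,0.061,0],"hand":-0.85},{"twist":[0,0,0],"travel":[0,0,0.07],"hand":-0.85},{"twist":[0,0,0],"travel":[0,0,0.05],"hand":-0.85},{"twist":[0,0,0],"travel":[0,0,0.02],"hand":-0.85},{"twist":[0,0,0],"travel":[-0.03,0,0],"hand":-0.85},{"twist":[0,0,0],"travel":[-0.03,0,0],"hand":-0.85},{"twist":[0,0,0],"travel":[-0.03,0,0],"hand":-0.85},{"twist":[0,0,0],"travel":[-0.03,0,0],"hand":-0.85},{"twist":[0,0,0],"travel":[-0.03,0,0],"hand":-0.85},{"twist":[0,0,0],"travel":[-0.03,0,0],"hand":-0.85},{"twist":[0,0,0],"travel":[-0.03,0,0],"hand":-0.85}]'
python3 -m pendant '[{"twist":[0,0,0],"travel":[-0.03,0,0],"hand":-0.85},{"twist":[0,0,0],"travel":[-0.03,0,0],"hand":-0.85},{"twist":[0,0,0],"travel":[-0.03,0,0],"hand":-0.85},{"twist":[0,0,0],"travel":[-0.03,0,0],"hand":-0.85},{"twist":[0,0,0],"travel":[-0.03,0,0],"hand":-0.85},{"twist":[0,0,0],"travel":[-0.03,0,0],"hand":-0.85},{"twist":[0,0,0],"travel":[-0.03,0,0],"hand":-0.85},{"twist":[0,0,0],"travel":[-0.02,0,0],"hand":-0.85}]'
python3 -m pendant '[{"twist":[0,0,0],"travel":[0,0,-0.07],"hand":-0.85},{"twist":[0,0,0],"travel":[0,0,-0.07],"hand":-0.85},{"twist":[0,0,0],"travel":[0.1,0,0],"hand":-0.85},{"twist":[0,0,0],"travel":[0.1,0,0],"hand":-0.85},{"twist":[0,0,0],"travel":[0.1,0,0],"hand":-0.85},{"twist":[0,0,0],"travel":[0.1,0,0],"hand":-0.85},{"twist":[0,0,0],"travel":[0.1,0,0],"hand":-0.85},{"twist":[0,0,0],"travel":[0.1,0,0],"hand":-0.85}]'
cat >> h.py <<'E'
def chute(d):
    F=feed(cloud(d));z=F[...,2]
    m=(abs(F[...,0])<.122)&(F[...,1]>-.115)&(F[...,1]<-.005)&(z>.026)&(z<.16)
    n,l,s,c=cv2.connectedComponentsWithStats(m.astype(np.uint8))
    for i in range(1,n):
        if s[i,4]<15: continue
        p=F[l==i]*1000;print('chute blob',p.mean(0).round(),'zmax',p[:,2].max().round(),'x',p[:,0].min().round(),p[:,0].max().round(),'y',p[:,1].min().round(),p[:,1].max().round(),'n',s[i,4])
E
python3 - <<'E'
from h import *
go(ft(-.046,.165,.148));a=snap('top','t7');parts(a);chute(a)
E
```

```text
time_s: 14.37
position: [0.5789, 0.1289, 0.1484]
orientation: [0.744, 0.668, 0.0, 0.0]
contact_force: [1.1, 1.7, 1.6]
finger_gap: 0.0067
time_s: 15.03
position: [0.5687, 0.0369, 0.1478]
orientation: [0.744, 0.668, -0.0, -0.0]
contact_force: [-1.2, 0.1, 0.3]
finger_gap: 0.0062
time_s: 15.7
position: [0.5949, 0.2786, 0.2039]
orientation: [0.744, 0.668, 0.0, 0.0]
contact_force: [1.4, -0.2, -0.3]
finger_gap: 0.0065
pos [0.5949 0.2786 0.2039] travel [-0.1555 -0.2394  0.1397] toolx ang 83.81 tz [ 0. -0. -1.] gap 0.0065 F [ 1.4 -0.2 -0.3] t 15.7 j6 2.12 feed [0.0494 0.2277 0.2039]
part feed [ 98. 103.] size [30. 66.] ang 5 zmed 129.0 x 81.0 116.0 y 69.0 137.0 n 178
part feed [-46. 106.] size [31. 69.] ang 5 zmed 149.0 x -63.0 -30.0 y 71.0 141.0 n 223
part feed [-99.  85.] size [68. 34.] ang 86 zmed 149.0 x -118.0 -80.0 y 51.0 118.0 n 208
chute blob [  8. -96.  46.] zmax 84.0 x -122.0 122.0 y -115.0 -44.0 n 684
chute blob [  5. -19.  35.] zmax 49.0 x -9.0 18.0 y -30.0 -6.0 n 52
```

```bash
python3 -m pendant '[{"twist":[0,0,0],"travel":[-0.08,0.061,0],"hand":-0.85},{"twist":[0,0,0],"travel":[-0.07,0.061,0],"hand":-0.85},{"twist":[0,0,0],"travel":[0,0,0.07],"hand":-0.85},{"twist":[0,0,0],"travel":[0,0,0.05],"hand":-0.85},{"twist":[0,0,0],"travel":[0,0,0.02],"hand":-0.85},{"twist":[0,0,0],"travel":[-0.03,0,0],"hand":-0.85},{"twist":[0,0,0],"travel":[-0.03,0,0],"hand":-0.85},{"twist":[0,0,0],"travel":[-0.03,0,0],"hand":-0.85},{"twist":[0,0,0],"travel":[-0.03,0,0],"hand":-0.85},{"twist":[0,0,0],"travel":[-0.03,0,0],"hand":-0.85},{"twist":[0,0,0],"travel":[-0.03,0,0],"hand":-0.85},{"twist":[0,0,0],"travel":[-0.03,0,0],"hand":-0.85}]'
python3 -m pendant '[{"twist":[0,0,0],"travel":[-0.03,0,0],"hand":-0.85},{"twist":[0,0,0],"travel":[-0.03,0,0],"hand":-0.85},{"twist":[0,0,0],"travel":[-0.03,0,0],"hand":-0.85},{"twist":[0,0,0],"travel":[-0.03,0,0],"hand":-0.85},{"twist":[0,0,0],"travel":[-0.03,0,0],"hand":-0.85},{"twist":[0,0,0],"travel":[-0.03,0,0],"hand":-0.85},{"twist":[0,0,0],"travel":[-0.03,0,0],"hand":-0.85},{"twist":[0,0,0],"travel":[-0.03,0,0],"hand":-0.85}]'
python3 -m pendant '[{"twist":[0,0,0],"travel":[0,0,-0.07],"hand":-0.85},{"twist":[0,0,0],"travel":[0,0,-0.07],"hand":-0.85},{"twist":[0,0,0],"travel":[0.1,-0.06,0],"hand":-0.85},{"twist":[0,0,0],"travel":[0.1,0,0],"hand":-0.85},{"twist":[0,0,0],"travel":[0.1,0,0],"hand":-0.85},{"twist":[0,0,0],"travel":[0.1,0,0],"hand":-0.85},{"twist":[0,0,0],"travel":[0.1,0,0],"hand":-0.85},{"twist":[0,0,0],"travel":[0.1,0,0],"hand":-0.85}]'
python3 - <<'E'
from h import *
go(ft(-.046,.167,.148));a=snap('top','t8');parts(a);chute(a)
E
```

```text
time_s: 16.75
position: [0.6278, 0.1276, 0.1484]
orientation: [0.744, 0.668, 0.0, 0.0]
contact_force: [0.4, 2.0, 1.8]
finger_gap: 0.0065
time_s: 17.42
position: [0.6173, 0.0319, 0.1477]
orientation: [0.744, 0.668, -0.0, -0.0]
contact_force: [0.3, -0.2, 0.0]
finger_gap: 0.0065
time_s: 18.08
position: [0.6217, 0.2711, 0.204]
orientation: [0.744, 0.668, 0.0, 0.0]
contact_force: [0.3, 0.1, 1.0]
finger_gap: 0.0065
pos [0.6217 0.2711 0.204 ] travel [-0.1389 -0.308   0.1399] toolx ang 83.8 tz [ 0. -0. -1.] gap 0.0065 F [0.3 0.1 1. ] t 18.0833 j6 2.09 feed [0.0769 0.2232 0.204 ]
part feed [-47. 101.] size [31. 59.] ang 2 zmed 149.0 x -62.0 -30.0 y 71.0 131.0 n 160
part feed [-100.   76.] size [50. 31.] ang 82 zmed 148.0 x -118.0 -82.0 y 50.0 99.0 n 127
chute blob [ 23. -90.  47.] zmax 83.0 x -122.0 122.0 y -115.0 -30.0 n 843
chute blob [ 11. -14.  29.] zmax 34.0 x 4.0 18.0 y -19.0 -5.0 n 15
chute blob [ -0. -22.  38.] zmax 49.0 x -11.0 18.0 y -30.0 -7.0 n 30
```

```bash
python3 -m pendant '[{"twist":[0,0,0],"travel":[-0.03,-0.077,0],"hand":-0.85},{"twist":[0,0,0],"travel":[-0.03,-0.077,0],"hand":-0.85},{"twist":[0,0,0],"travel":[-0.03,-0.077,0],"hand":-0.85},{"twist":[0,0,0],"travel":[-0.04,-0.077,0],"hand":-0.85},{"twist":[0,0,0],"travel":[0,0,0.07],"hand":-0.85},{"twist":[0,0,0],"travel":[0,0,0.05],"hand":-0.85},{"twist":[0,0,0],"travel":[0,0,0.02],"hand":-0.85},{"twist":[0,0,0],"travel":[-0.03,0,0],"hand":-0.85},{"twist":[0,0,0],"travel":[-0.03,0,0],"hand":-0.85},{"twist":[0,0,0],"travel":[-0.03,0,0],"hand":-0.85},{"twist":[0,0,0],"travel":[-0.03,0,0],"hand":-0.85},{"twist":[0,0,0],"travel":[-0.03,0,0],"hand":-0.85}]'
python3 -m pendant '[{"twist":[0,0,0],"travel":[-0.03,0,0],"hand":-0.85},{"twist":[0,0,0],"travel":[-0.03,0,0],"hand":-0.85},{"twist":[0,0,0],"travel":[-0.03,0,0],"hand":-0.85},{"twist":[0,0,0],"travel":[-0.03,0,0],"hand":-0.85},{"twist":[0,0,0],"travel":[-0.03,0,0],"hand":-0.85},{"twist":[0,0,0],"travel":[-0.03,0,0],"hand":-0.85},{"twist":[0,0,0],"travel":[-0.03,0,0],"hand":-0.85},{"twist":[0,0,0],"travel":[-0.03,0,0],"hand":-0.85},{"twist":[0,0,0],"travel":[-0.03,0,0],"hand":-0.85},{"twist":[0,0,0],"travel":[-0.03,0,0],"hand":-0.85}]'
python3 -m pendant '[{"twist":[0,0,0],"travel":[0,0,-0.07],"hand":-0.85},{"twist":[0,0,0],"travel":[0,0,-0.07],"hand":-0.85},{"twist":[0,0,0],"travel":[0.1,0.06,0],"hand":-0.85},{"twist":[0,0,0],"travel":[0.1,0.06,0],"hand":-0.85},{"twist":[0,0,0],"travel":[0.1,0,0],"hand":-0.85},{"twist":[0,0,0],"travel":[0.1,0,0],"hand":-0.85},{"twist":[0,0,0],"travel":[0.1,0,0],"hand":-0.85},{"twist":[0,0,0],"travel":[0.1,0,0],"hand":-0.85}]'
python3 - <<'E'
from h import *
go(ft(-.099,.155,.148));a=snap('top','t9');parts(a);chute(a)
E
```

```text
time_s: 19.13
position: [0.4872, 0.1705, 0.1484]
orientation: [0.744, 0.668, 0.0, 0.0]
contact_force: [0.3, 1.8, 0.4]
finger_gap: 0.006
time_s: 19.97
position: [0.4739, 0.0513, 0.1478]
orientation: [0.744, 0.668, -0.0, -0.0]
contact_force: [-0.6, 0.1, 0.0]
finger_gap: 0.0062
time_s: 20.63
position: [0.5419, 0.2792, 0.2037]
orientation: [0.744, 0.668, -0.0, 0.0]
contact_force: [0.5, -1.6, -0.2]
finger_gap: 0.0064
pos [0.5419 0.2792 0.2037] travel [-0.1668 -0.2402  0.1393] toolx ang 83.8 tz [-0. -0. -1.] gap 0.0064 F [ 0.5 -1.6 -0.2] t 20.6333 j6 2.15 feed [-0.0032  0.2222  0.2037]
part feed [-99.  86.] size [69. 31.] ang 83 zmed 149.0 x -118.0 -80.0 y 51.0 122.0 n 229
chute blob [ 15. -86.  50.] zmax 87.0 x -122.0 119.0 y -115.0 -29.0 n 984
chute blob [  4. -18.  36.] zmax 52.0 x -10.0 18.0 y -30.0 -5.0 n 52
```

View pics/t9.png

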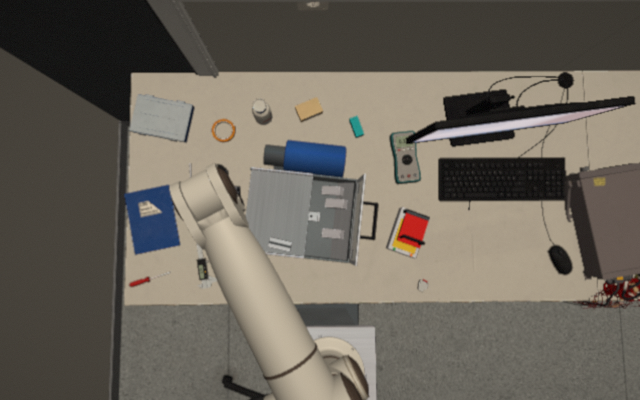

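Four parts are in the chute, at (314,216), (332,190), (335,203) and (332,234). One offcut is left at (280,243).

```bash
python3 -m pendant '[{"twist":[0,0,0],"travel":[-0.03,-0.08,0],"hand":-0.85},{"twist":[0,0,0],"travel":[-0.05,-0.08,0],"hand":-0.85},{"twist":[0,0,0],"travel":[-0.05,-0.08,0],"hand":-0.85},{"twist":[0,0,0],"travel":[-0.02,0,0],"hand":-0.85},{"twist":[0,0,0],"travel":[0,0,0.07],"hand":-0.85},{"twist":[0,0,0],"travel":[0,0,0.05],"hand":-0.85},{"twist":[0,0,0],"travel":[0,0,0.02],"hand":-0.85},{"twist":[0,0,0],"travel":[-0.03,0,0],"hand":-0.85},{"twist":[0,0,0],"travel":[-0.03,0,0],"hand":-0.85},{"twist":[0,0,0],"travel":[-0.03,0,0],"hand":-0.85},{"twist":[0,0,0],"travel":[-0.03,0,0],"hand":-0.85},{"twist":[0,0,0],"travel":[-0.03,0,0],"hand":-0.85}]'
python3 -m pendant '[{"twist":[0,0,0],"travel":[-0.03,0,0],"hand":-0.85},{"twist":[0,0,0],"travel":[-0.03,0,0],"hand":-0.85},{"twist":[0,0,0],"travel":[-0.03,0,0],"hand":-0.85},{"twist":[0,0,0],"travel":[-0.03,0,0],"hand":-0.85},{"twist":[0,0,0],"travel":[-0.03,0,0],"hand":-0.85},{"twist":[0,0,0],"travel":[-0.03,0,0],"hand":-0.85},{"twist":[0,0,0],"travel":[-0.03,0,0],"hand":-0.85},{"twist":[0,0,0],"travel":[-0.03,0,0],"hand":-0.85},{"twist":[0,0,0],"travel":[-0.03,0,0],"hand":-0.85}]'
python3 -m pendant '[{"twist":[0,0,0],"travel":[0,0,-0.07],"hand":-0.85},{"twist":[0,0,0],"travel":[0,0,-0.09],"hand":-0.85},{"twist":[0,0,0],"travel":[0.08,0.06,-0.08],"hand":-0.85},{"twist":[0,0,0],"travel":[0.1,0.06,0],"hand":-0.85},{"twist":[0,0,0],"travel":[0.1,0.06,0],"hand":-0.85},{"twist":[0,0,0],"travel":[0.1,0.06,0],"hand":-0.85},{"twist":[0,0,0],"travel":[0.05,0,0],"hand":-0.85}]'
python3 - <<'E'
from h import *
go(ft(0,-.16,.3));a=snap('top','t10');parts(a);chute(a);lid(a)
c=cv2.cvtColor(a['img'],cv2.COLOR_RGB2BGR)[155:275,235:435]
cv2.imwrite('pics/c10.png',cv2.resize(c,None,fx=4,fy=4,interpolation=cv2.INTER_CUBIC))
E
```

```text
time_s: 21.68
position: [0.4334, 0.1678, 0.1485]
orientation: [0.744, 0.668, 0.0, 0.0]
contact_force: [1.2, 0.7, 0.6]
finger_gap: 0.0062
time_s: 22.43
position: [0.4212, 0.0603, 0.1478]
orientation: [0.744, 0.668, -0.0, 0.0]
contact_force: [0.1, -0.4, -0.4]
finger_gap: 0.0066
time_s: 23.02
position: [0.5242, 0.2068, 0.236]
orientation: [0.744, 0.668, -0.001, -0.0]
contact_force: [0.2, 0.5, -0.1]
finger_gap: 0.0064
pos [0.5242 0.2068 0.236 ] travel [-0.7711  0.0271 -0.1594] toolx ang 83.83 tz [-0.001 -0.001 -1.   ] gap 0.0064 F [ 0.2  0.5 -0.1] t 23.0167 j6 2.05 feed [-0.0127  0.1483  0.236 ]
chute blob [  2. -84.  54.] zmax 85.0 x -122.0 120.0 y -115.0 -29.0 n 1091
chute blob [  3. -19.  35.] zmax 51.0 x -11.0 18.0 y -30.0 -6.0 n 51
lid x -0.12 n 55 zmax 0.27 angs [79. 88. 90.]
lid x -0.08 n 55 zmax 0.27 angs [80. 88. 90.]
lid x 0.08 n 53 zmax 0.27 angs [79. 88. 90.]
lid x 0.12 n 53 zmax 0.268 angs [81. 88. 91.]
```

View pics/c10.png

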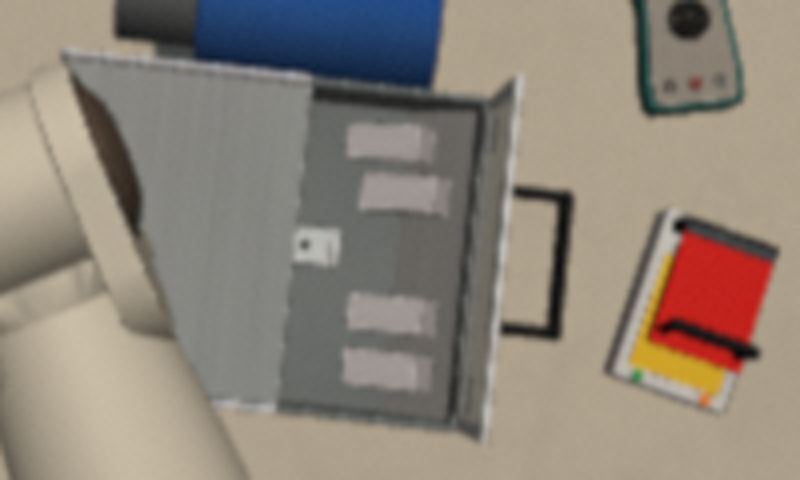

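All five parts are in the chute, with blobs below 88 mm and the deck empty. The lid is upright with its bar at crop (562,262). Now I shut the lid: go past the bar, push it back in +y, then press it down.

```bash
python3 -m pendant '[{"twist":[0,0,0],"travel":[0,0,-0.1],"hand":-0.85},{"twist":[0,0,0],"travel":[0,0,-0.1],"hand":-0.85},{"twist":[0,0,0],"travel":[0,0.03,-0.1],"hand":-0.85},{"twist":[0,0,0],"travel":[-0.096,0,0],"hand":-0.85},{"twist":[0,0,0],"travel":[-0.096,0,0],"hand":-0.85},{"twist":[0,0,0],"travel":[-0.096,0,0],"hand":-0.85},{"twist":[0,0,0],"travel":[-0.096,0,0],"hand":-0.85},{"twist":[0,0,0],"travel":[-0.096,0,0],"hand":-0.85},{"twist":[0,0,0],"travel":[-0.096,0,0],"hand":-0.85},{"twist":[0,0,0],"travel":[-0.096,0,0],"hand":-0.85},{"twist":[0,0,0],"travel":[-0.096,0,0],"hand":-0.85},{"twist":[0,0,0],"travel":[-0.096,0,0],"hand":-0.85}]'
python3 -m pendant '[{"twist":[0,0,0],"travel":[-0.096,0,0],"hand":-1},{"twist":[0,0,0],"travel":[0,0,0],"hand":-1}]'
python3 -c "
from h import *;go(ft(0,-.235,.257))"
```

```text
time_s: 24.07
position: [0.4946, -0.1424, 0.357]
orientation: [0.744, 0.668, -0.0, 0.0]
contact_force: [0.8, 0.3, -0.0]
finger_gap: 0.0064
time_s: 24.23
position: [0.4901, -0.184, 0.3563]
orientation: [0.746, 0.666, -0.001, -0.0]
contact_force: [0.3, -0.8, 0.3]
finger_gap: -0.0002
pos [ 0.4901 -0.184   0.3563] travel [0.0225 0.0061 0.2481] toolx ang 83.52 tz [-0.002 -0.001 -1.   ] gap -0.0002 F [ 0.3 -0.8  0.3] t 24.2333 j6 1.33 feed [-0.0023 -0.2438  0.3563]
```

```bash
python3 -m pendant '[{"twist":[0,0,0],"travel":[0,0.006,0.09],"hand":-1},{"twist":[0,0,0],"travel":[0,0,0.09],"hand":-1},{"twist":[0,0,0],"travel":[0.0,0,0.068],"hand":-1},{"twist":[0,0,0],"travel":[0.022,0,0],"hand":-1},{"twist":[0,0,0],"travel":[0.032,0,-0.003],"hand":-1},{"twist":[0,0,0],"travel":[0.032,0,-0.003],"hand":-1},{"twist":[0,0,0],"travel":[0.032,0,-0.003],"hand":-1},{"twist":[0,0,0],"travel":[0.032,0,-0.003],"hand":-1},{"twist":[0,0,0],"travel":[0.032,0,-0.003],"hand":-1},{"twist":[0,0,0],"travel":[0.032,0,-0.003],"hand":-1}]'
python3 -m pendant '[{"twist":[0,0,0],"travel":[0.031,0,0.005],"hand":-1},{"twist":[0,0,0],"travel":[0.031,0,0.005],"hand":-1},{"twist":[0,0,0],"travel":[0.031,0,0.005],"hand":-1},{"twist":[0,0,0],"travel":[0.031,0,0.005],"hand":-1}]'
python3 -m pendant '[{"twist":[0,0,0],"travel":[0.025,0,0.017],"hand":-1},{"twist":[0,0,0],"travel":[0.025,0,0.017],"hand":-1},{"twist":[0,0,0],"travel":[0.025,0,0.017],"hand":-1},{"twist":[0,0,0],"travel":[0.025,0,0.017],"hand":-1},{"twist":[0,0,0],"travel":[0.02,0,0.022],"hand":-1},{"twist":[0,0,0],"travel":[0,0,0],"hand":-1}]'
python3 - <<'E'
from h import *
go(ft(0,-.05,.26));a=snap('top');lid(a)
c=cv2.cvtColor(a['img'],cv2.COLOR_RGB2BGR)[135:285,220:440]
cv2.imwrite('pics/c11.png',cv2.resize(c,None,fx=3,fy=3,interpolation=cv2.INTER_CUBIC))
E
```

```text
time_s: 25.07
position: [0.5039, -0.0916, 0.2661]
orientation: [0.744, 0.668, 0.001, 0.001]
contact_force: [1.4, -1.8, 0.8]
finger_gap: -0.0001
time_s: 25.4
position: [0.5086, -0.0426, 0.2561]
orientation: [0.744, 0.668, -0.0, -0.0]
contact_force: [-0.7, -2.7, -1.7]
finger_gap: -0.0001
time_s: 25.9
position: [0.5134, 0.0053, 0.2185]
orientation: [0.744, 0.668, -0.001, -0.001]
contact_force: [-0.2, -1.0, -1.2]
finger_gap: -0.0
pos [0.5134 0.0053 0.2185] travel [ 0.0077  0.0012 -0.1036] toolx ang 83.88 tz [-0.003  0.001 -1.   ] gap -0.0 F [-0.2 -1.  -1.2] t 25.9 j6 1.69 feed [-0.0006 -0.0531  0.2185]
lid x -0.12 n 32 zmax 0.167 angs [14. 16. 17.]
lid x -0.08 n 18 zmax 0.168 angs [14. 16. 17.]
lid x 0.12 n 172 zmax 0.168 angs [14. 16. 19.]
```

```bash
python3 -m pendant '[{"twist":[0,0,0],"travel":[-0.01,0,-0.04],"hand":-1},{"twist":[0,0,0],"travel":[0,0,-0.04],"hand":-1},{"twist":[0,0,0],"travel":[0.06,0,0],"hand":-1},{"twist":[0,0,0],"travel":[0,0,0.025],"hand":-1},{"twist":[0,0,0],"travel":[0.002,0,0.02],"hand":-1},{"twist":[0,0,0],"travel":[0.002,0,0.02],"hand":-1},{"twist":[0,0,0],"travel":[0.003,0,0.02],"hand":-1},{"twist":[0,0,0],"travel":[0.003,0,0.015],"hand":-1},{"twist":[0,0,0],"travel":[0.003,0,0.01],"hand":-1},{"twist":[0,0,0],"travel":[0,0,0.007],"hand":-1},{"twist":[0,0,0],"travel":[0,0,0],"hand":-1}]'
python3 -c "
from h import *;go(ft(0,-.025,.203));lid(snap('top'))"
```

```text
time_s: 26.87
position: [0.5163, 0.0287, 0.2053]
orientation: [0.744, 0.668, -0.001, -0.0]
contact_force: [0.4, -0.3, -0.1]
finger_gap: 0.0
pos [0.5163 0.0287 0.2053] travel [0.0114 0.0009 0.0059] toolx ang 83.8 tz [-0.001 -0.    -1.   ] gap 0.0 F [ 0.4 -0.3 -0.1] t 26.8667 j6 1.73 feed [-0.0003 -0.0295  0.2053]
```

Nearly shut. I'll press a little further until the stop pushes back.

```bash
for i in 1 2 3; do python3 -m pendant '[{"twist":[0,0,0],"travel":[0,0,0.004],"hand":-1},{"twist":[0,0,0],"travel":[0,0,0.002],"hand":-1},{"twist":[0,0,0],"travel":[0,0,0],"hand":-1}]' | egrep 'pos|cont'; done
```

```text
position: [0.5168, 0.0289, 0.2039]
contact_force: [0.2, 0.3, 0.4]
position: [0.5169, 0.029, 0.2028]
contact_force: [-1.1, -0.0, 8.8]
position: [0.5171, 0.029, 0.2023]
contact_force: [-6.1, 0.7, 21.7]
```

The lid is on its stop (22 N). I back off and go over the guard.

```bash
python3 -m pendant '[{"twist":[0,0,0],"travel":[0,0,-0.08],"hand":-1},{"twist":[0,0,0],"travel":[0,0,-0.09],"hand":-0.4},{"twist":[0,0,0],"travel":[0,0,-0.09],"hand":-0.4},{"twist":[0,0,0],"travel":[-0.083,-0.013,0],"hand":-0.4},{"twist":[0,0,0],"travel":[-0.083,-0.013,0],"hand":-0.4},{"twist":[0,0,0.037],"travel":[0,0,0],"hand":-0.4},{"twist":[0,0,0.037],"travel":[0,0,0],"hand":-0.4}]'
cat >> h.py <<'E'
CA=np.radians(-19.7);CX=np.array([np.cos(CA),np.sin(CA),0]);CY=np.array([-np.sin(CA),np.cos(CA),0]);CO=np.array([.466,-.2707,0])
def ctl(p): q=np.asarray(p)-CO; return np.stack([q@CX,q@CY,q[...,2]],-1)
def ct(x,y,z): return CO+CX*x+CY*y+np.array([0,0,z])
E
python3 - <<'E'
from h import *
a=snap('top','t12');b=snap('side','s12')
F=feed(cloud(a))
k=(abs(F[...,0])<.12)&(F[...,1]>-.14)&(F[...,1]<-.01)&(F[...,2]>.11)&(F[...,2]<.16);q=F[k]
if len(q)>50: print('lid plane',len(q),np.polyfit(q[:,1],q[:,2],1))
q=F[(abs(F[...,0])<.12)&(F[...,1]>-.03)&(F[...,1]<-.004)&(F[...,2]<.16)];print('edge z',np.median(q[:,2]) if len(q) else None)
for n,d in(('t',a),('s',b)):
    P=cloud(d);C=ctl(P);im=d['img'].astype(int)
    near=(abs(C[...,0])<.08)&(abs(C[...,1])<.055)&(C[...,2]<.2)
    red=near&(im[...,0]>130)&(im[...,1]<70)&(im[...,2]<70)
    q=C[red];print(n,'red',len(q),q.min(0).round(3),q.max(0).round(3),np.polyfit(q[:,0],q[:,2],1).round(3))
    dk=near&(im.max(2)<55)&(C[...,2]>.115);q=C[dk];print(n,'bar',len(q),np.median(q,0).round(3),q.min(0).round(3),q.max(0).round(3))
    bx=near&(C[...,2]<.06)&(C[...,2]>.04);q=C[bx];print(n,'box',q.min(0).round(3),q.max(0).round(3))
go(ct(-.028,0,.142))
c=cv2.cvtColor(b['img'],cv2.COLOR_RGB2BGR)[150:350,215:475]
cv2.imwrite('pics/c12.png',cv2.resize(c,None,fx=2.9,fy=2.9,interpolation=cv2.INTER_CUBIC))
E
```

```text
time_s: 28.25
position: [0.4989, -0.0375, 0.3033]
orientation: [0.819, 0.574, 0.0, 0.0]
contact_force: [0.1, 0.3, -0.1]
finger_gap: 0.0259
lid plane 1423 [-0.00131262  0.12677694]
edge z 0.12700718106375963
t red 587 [-0.041 -0.039  0.086] [0.054 0.038 0.153] [-0.112  0.099]
t bar 39 [-0.026 -0.003  0.146] [-0.03  -0.032  0.12 ] [-0.023  0.035  0.153]
t box [-0.075 -0.051  0.041] [0.075 0.047 0.059]
s red 737 [-0.068 -0.04   0.049] [0.057 0.037 0.146] [-0.085  0.099]
s bar 136 [-0.024 -0.002  0.147] [-0.029 -0.037  0.116] [-0.017  0.035  0.153]
s box [-0.075 -0.053  0.04 ] [0.077 0.049 0.059]
pos [ 0.4991 -0.0365  0.303 ] travel [-0.5792  0.0493  0.4025] toolx ang 70.32 tz [ 0. -0. -1.] gap 0.0258 F [ 0.4 -0.4 -0.7] t 28.35 j6 1.84 feed [-0.0101 -0.0962  0.303 ]
```

View pics/c12.png

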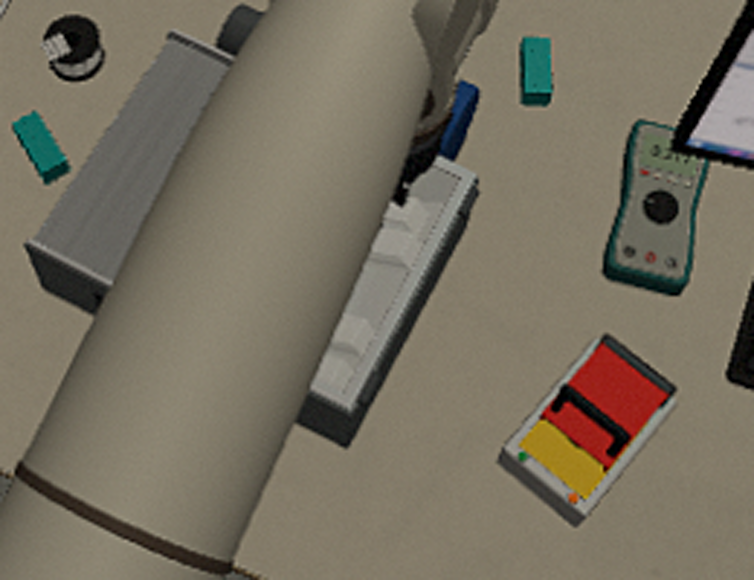

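The lid is flat (slope 0, z 127 mm) with the parts visible through it. The guard is slightly ajar (about 0.1 rad), its bar near control (-25,0,141) mm.

```bash
python3 -m pendant '[{"twist":[0,0,0],"travel":[-0.083,0.008,0],"hand":-0.3},{"twist":[0,0,0],"travel":[-0.083,0.008,0],"hand":-0.3},{"twist":[0,0,0],"travel":[-0.083,0.008,0],"hand":-0.3},{"twist":[0,0,0],"travel":[-0.083,0.008,0],"hand":-0.3},{"twist":[0,0,0],"travel":[-0.083,0.008,0],"hand":-0.3},{"twist":[0,0,0],"travel":[-0.083,0.008,0],"hand":-0.3},{"twist":[0,0,0],"travel":[-0.083,0.008,0],"hand":-0.3},{"twist":[0,0,0],"travel":[0,0,0.08],"hand":-0.3},{"twist":[0,0,0],"travel":[0,0,0.08],"hand":-0.3},{"twist":[0,0,0],"travel":[0,0,0],"hand":-0.3}]' 20
python3 -c "
from h import *;go(ct(-.025,0,.146))"
```

```text
time_s: 29.18
position: [0.4408, -0.2619, 0.2325]
orientation: [0.816, 0.578, -0.002, -0.004]
contact_force: [0.1, 0.6, -1.3]
finger_gap: 0.0298
pos [ 0.4408 -0.2619  0.2325] travel [0.     0.0063 0.2162] toolx ang 70.67 tz [-0.008  0.005 -1.   ] gap 0.0298 F [ 0.1  0.6 -1.3] t 29.1833 j6 1.37 feed [-0.0425 -0.3268  0.2325]
```

```bash
python3 -m pendant '[{"twist":[0,0,0],"travel":[0,0.006,0.08],"hand":-0.3},{"twist":[0,0,0],"travel":[0,0,0.08],"hand":-0.3},{"twist":[0,0,0],"travel":[0,0,0.056],"hand":-0.3},{"twist":[0,0,0],"travel":[0,0,0],"hand":-1},{"twist":[0,0,0],"travel":[0,0,0],"hand":-1},{"twist":[0,0,0],"travel":[0,0,0],"hand":-1},{"twist":[0,0,0],"travel":[0,0,0],"hand":-1}]' 20
python3 -m pendant '[{"twist":[0,0,0],"travel":[0,0.012,-0.017],"hand":-1},{"twist":[0,0,0],"travel":[0,0.013,-0.016],"hand":-1},{"twist":[0,0,0],"travel":[0,0.015,-0.015],"hand":-1},{"twist":[0,0,0],"travel":[0,0.016,-0.0135],"hand":-1},{"twist":[0,0,0],"travel":[0,0.017,-0.012],"hand":-1}]'
python3 -m pendant '[{"twist":[0,0,0],"travel":[0,0,0],"hand":-0.6},{"twist":[0,0,0],"travel":[0,0,0],"hand":-0.5},{"twist":[0,0,0],"travel":[0,0,0],"hand":-0.5}]'
python3 -c "
from h import *;go(ct(0,0,.18));print(ctl(status.sense()['position']))"
```

```text
time_s: 29.77
position: [0.447, -0.2634, 0.155]
orientation: [0.816, 0.578, 0.001, 0.002]
contact_force: [8.9, -1.7, -8.8]
finger_gap: 0.0109
time_s: 30.18
position: [0.4735, -0.2731, 0.1848]
orientation: [0.816, 0.578, 0.0, 0.001]
contact_force: [0.6, -0.7, -5.5]
finger_gap: 0.0108
time_s: 30.43
position: [0.4728, -0.273, 0.1834]
orientation: [0.816, 0.578, 0.0, 0.001]
contact_force: [0.2, -0.1, -0.3]
finger_gap: 0.0214
pos [ 0.4728 -0.273   0.1834] travel [-0.0001 -0.0179  0.0086] toolx ang 70.55 tz [ 0.001 -0.001 -1.   ] gap 0.0214 F [ 0.2 -0.1 -0.3] t 30.4333 j6 1.39 feed [-0.0095 -0.3343  0.1834]
[7.15572233e-03 8.27754208e-05 1.83434918e-01]
```

```bash
python3 -m pendant '[{"twist":[0,0,0],"travel":[0,0.0245,0],"hand":-0.5},{"twist":[0,0,0],"travel":[0,0.0245,0],"hand":-0.5},{"twist":[0,0,0],"travel":[0,0.0245,0],"hand":-0.5},{"twist":[0,0,0],"travel":[0,0.0245,0],"hand":-0.5},{"twist":[0,0,0],"travel":[0,0.0245,0],"hand":-0.5},{"twist":[0,0,0],"travel":[0,0.0245,0],"hand":-0.5},{"twist":[0,0,0],"travel":[0,0.0245,0],"hand":-0.5},{"twist":[0,0,0],"travel":[0,0.0245,0],"hand":-0.5},{"twist":[0,0,0],"travel":[0,0.0245,0],"hand":-0.5},{"twist":[0,0,0],"travel":[0,0.0245,0],"hand":-0.5},{"twist":[0,0,0],"travel":[0,0.005,0],"hand":-0.5},{"twist":[0,0,0],"travel":[0,0,0],"hand":-0.5}]'
python3 -m pendant '[{"twist":[0,0,0],"travel":[0,-0.011,0],"hand":-0.5},{"twist":[0,0,0],"travel":[0,0,-0.06],"hand":-0.5},{"twist":[0,0,0],"travel":[0,0,-0.09],"hand":-0.5},{"twist":[0,0,0],"travel":[0,-0.08,-0.05],"hand":-1},{"twist":[0,0,0],"travel":[0,-0.08,0],"hand":-1},{"twist":[0,0,0],"travel":[0,-0.08,0],"hand":-1},{"twist":[0,0,0],"travel":[0,-0.02,0],"hand":-1},{"twist":[0,0,0],"travel":[0,0,0],"hand":-1}]'
python3 - <<'E'
from h import *
a=snap('top','t13');b=snap('side','s13')
for n,d in(('t',a),('s',b)):
    P=cloud(d);C=ctl(P);im=d['img'].astype(int)
    near=(abs(C[...,0]-.03)<.13)&(abs(C[...,1])<.055)&(C[...,2]<.21)
    red=near&(im[...,0]>110)&(im[...,1]<70)&(im[...,2]<70)
    q=C[red];print(n,'red',len(q),q.min(0).round(3) if len(q) else '',q.max(0).round(3) if len(q) else '')
    g=near&(im[...,1]>im[...,0]+40)&(im[...,1]>im[...,2]+20);q=C[g];print(n,'green',len(q),np.median(q,0).round(3) if len(q) else '')
go(ct(-.005,0,.2))
c=cv2.cvtColor(b['img'],cv2.COLOR_RGB2BGR)[180:350,315:475]
cv2.imwrite('pics/c13.png',cv2.resize(c,None,fx=3,fy=3,interpolation=cv2.INTER_CUBIC))
E
```

```text
time_s: 31.43
position: [0.5674, -0.3066, 0.1812]
orientation: [0.817, 0.577, -0.0, -0.0]
contact_force: [0.7, -0.0, 0.4]
finger_gap: 0.0211
time_s: 32.1
position: [0.4625, -0.2696, 0.2634]
orientation: [0.817, 0.577, 0.0, 0.001]
contact_force: [0.0, 1.0, -0.4]
finger_gap: 0.0
t red 28 [ 0.044 -0.018  0.146] [0.06  0.037 0.193]
t green 70 [-0.007  0.     0.07 ]
s red 11 [-0.07  -0.04   0.053] [ 0.062 -0.029  0.192]
s green 37 [-0.006 -0.008  0.071]
pos [ 0.4645 -0.2703  0.2625] travel [ 0.0004 -0.009   0.1563] toolx ang 70.48 tz [ 0.001 -0.001 -1.   ] gap 0.0001 F [ 0.  -0.2 -0.1] t 32.2 j6 1.38 feed [-0.0179 -0.3325  0.2625]
```

View pics/c13.png

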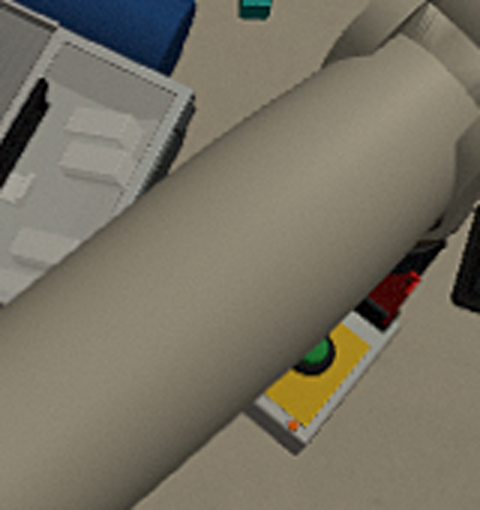

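The guard stands open and the green button is exposed at crop (318,350), control (-6,0,70) mm. I press it now.

```bash
python3 -m pendant '[{"twist":[0,0,0],"travel":[0,-0.02,0.08],"hand":-1},{"twist":[0,0,0],"travel":[0,0,0.09],"hand":-1},{"twist":[0,0,0],"travel":[0,0,0.09],"hand":-1},{"twist":[0,0,0],"travel":[0,0,0.09],"hand":-1},{"twist":[0,0,0],"travel":[0,0,0.05],"hand":-1},{"twist":[0,0,0],"travel":[0,0,0.01],"hand":-1},{"twist":[0,0,0],"travel":[0,0,0],"hand":-1}]'
for i in 1 2 3 4; do python3 -m pendant '[{"twist":[0,0,0],"travel":[0,0,0.005],"hand":-1},{"twist":[0,0,0],"travel":[0,0,0],"hand":-1}]' | egrep 'pos|cont'; done
```

```text
time_s: 32.78
position: [0.4568, -0.2673, 0.0967]
orientation: [0.817, 0.577, -0.001, -0.001]
contact_force: [-1.0, 0.4, 1.5]
finger_gap: -0.0001
position: [0.458, -0.2681, 0.0974]
contact_force: [0.4, 0.7, -0.3]
position: [0.4578, -0.268, 0.0951]
contact_force: [1.9, -1.5, 2.4]
position: [0.4576, -0.2679, 0.0925]
contact_force: [1.8, -1.0, 3.5]
position: [0.4576, -0.2679, 0.091]
contact_force: [1.7, -0.4, 6.6]
```

```bash
for i in 1 2 3; do python3 -m pendant '[{"twist":[0,0,0],"travel":[0,0,0.004],"hand":-1},{"twist":[0,0,0],"travel":[0,0,0],"hand":-1},{"twist":[0,0,0],"travel":[0,0,0],"hand":-1}]' | egrep 'pos|cont'; done
```

```text
position: [0.4577, -0.2679, 0.0908]
contact_force: [-2.5, 2.5, 19.1]
position: [0.4577, -0.268, 0.0905]
contact_force: [-6.1, 3.6, 30.3]
position: [0.4578, -0.268, 0.0903]
contact_force: [-11.4, 5.8, 39.4]
```

The button is bottomed with the force rising to 39 N. I retreat and check clearance to the monitor before going behind the guard.

```bash
python3 -m pendant '[{"twist":[0,0,0],"travel":[0,0,-0.06],"hand":-1},{"twist":[0,0,0],"travel":[0,0,-0.09],"hand":-1},{"twist":[0,0,0],"travel":[0,0,-0.09],"hand":-1},{"twist":[0,0,0],"travel":[0,0,-0.09],"hand":-1},{"twist":[0,0,0],"travel":[0,0,-0.09],"hand":-1},{"twist":[0,0,0],"travel":[0,-0.05,-0.03],"hand":-1}]'
python3 - <<'E'
from h import *
a=snap('top')
P=cloud(a);C=ctl(P);im=a['img'].astype(int)
m=(P[...,0]>.45)&(P[...,0]<.85)&(P[...,1]<-.12)&(P[...,1]>-.5)&(P[...,2]>.13)&(P[...,2]<.6)&(C[...,0]>.12)
q=P[m];print(len(q))
for y0 in np.arange(-.5,-.12,.04):
    k=q[abs(q[:,1]-y0)<.02]
    if len(k):print(y0.round(2),'xmin',np.percentile(k[:,0],2).round(3),'z',k[:,2].min().round(2),k[:,2].max().round(2))
near=(C[...,0]>.02)&(C[...,0]<.13)&(abs(C[...,1])<.05)&(C[...,2]<.21)&(C[...,2]>.1)
dk=near&(im.max(2)<55);w=C[dk];print('bar',len(w),np.median(w,0) if len(w) else '')
rd=near&(im[...,0]>90)&(im[...,1]<70);w=C[rd];print('red',len(w),w.min(0),w.max(0))
go(ct(.137,0,.27))
E
```

```text
time_s: 34.7
position: [0.4401, -0.2617, 0.2693]
orientation: [0.817, 0.577, 0.001, 0.002]
contact_force: [1.1, -0.3, 0.9]
finger_gap: 0.0005
1765
-0.5 xmin 0.759 z 0.13 0.4
-0.46 xmin 0.755 z 0.13 0.4
-0.42 xmin 0.75 z 0.13 0.4
-0.38 xmin 0.744 z 0.13 0.4
-0.34 xmin 0.739 z 0.13 0.4
-0.3 xmin 0.734 z 0.13 0.4
-0.26 xmin 0.732 z 0.13 0.4
bar 80 [9.73047614e-02 9.45875123e-05 1.81614698e-01]
red 55 [ 0.04187093 -0.03796974  0.12237519] [0.06279233 0.03799978 0.19689281]
pos [ 0.4367 -0.2605  0.2707] travel [-0.0008  0.4199  0.0036] toolx ang 70.5 tz [ 0.004 -0.003 -1.   ] gap 0.0001 F [ 1.4 -0.2  4.6] t 34.75 j6 1.37 feed [-0.0467 -0.3259  0.2707]
```

```bash
python3 -m pendant '[{"twist":[0,0,0],"travel":[0,0.08,0],"hand":-1},{"twist":[0,0,0],"travel":[0,0.08,0],"hand":-1},{"twist":[0,0,0],"travel":[0,0.08,0],"hand":-1},{"twist":[0,0,0],"travel":[0,0.08,0],"hand":-1},{"twist":[0,0,0],"travel":[0,0.084,0],"hand":-1},{"twist":[0,0,0],"travel":[0,0,0.08],"hand":-1},{"twist":[0,0,0],"travel":[0,0,0.07],"hand":-1},{"twist":[0,0,0],"travel":[0,0,0.03],"hand":-1},{"twist":[0,0,0],"travel":[0,0,0],"hand":-1}]'
python3 -c "
from h import *;go(ct(.078,0,.203));print(ctl(status.sense()['position']))"
```

```text
time_s: 35.5
position: [0.5893, -0.3142, 0.1877]
orientation: [0.817, 0.577, -0.002, -0.004]
contact_force: [-0.2, 0.3, -0.2]
finger_gap: 0.0001
pos [ 0.5893 -0.3142  0.1877] travel [-0.001  -0.1321 -0.0372] toolx ang 70.5 tz [-0.007  0.004 -1.   ] gap 0.0001 F [-0.2  0.3 -0.2] t 35.5 j6 1.42 feed [ 0.1109 -0.362   0.1877]
[0.13070871 0.0005998  0.18771013]
```

```bash
python3 -m pendant '[{"twist":[0,0,0],"travel":[0,-0.0265,-0.0075],"hand":-1},{"twist":[0,0,0],"travel":[0,-0.0265,-0.0075],"hand":-1},{"twist":[0,0,0],"travel":[0,-0.0265,-0.0075],"hand":-1},{"twist":[0,0,0],"travel":[0,-0.0265,-0.0075],"hand":-1},{"twist":[0,0,0],"travel":[0,-0.0265,-0.0075],"hand":-1},{"twist":[0,0,0],"travel":[0,-0.024,0.006],"hand":-1},{"twist":[0,0,0],"travel":[0,-0.024,0.006],"hand":-1},{"twist":[0,0,0],"travel":[0,-0.024,0.006],"hand":-1},{"twist":[0,0,0],"travel":[0,-0.024,0.006],"hand":-1},{"twist":[0,0,0],"travel":[0,-0.024,0.006],"hand":-1}]'
python3 -m pendant '[{"twist":[0,0,0],"travel":[0,-0.0165,0.013],"hand":-1},{"twist":[0,0,0],"travel":[0,-0.0165,0.013],"hand":-1},{"twist":[0,0,0],"travel":[0,-0.0165,0.013],"hand":-1},{"twist":[0,0,0],"travel":[0,-0.015,0.015],"hand":-1},{"twist":[0,0,0],"travel":[0,0,0],"hand":-1}]'
python3 -m pendant '[{"twist":[0,0,0],"travel":[0,0.01,-0.04],"hand":-1},{"twist":[0,0,0],"travel":[0,0,-0.05],"hand":-1},{"twist":[0,0,0],"travel":[0,0,0],"hand":-1}]'
python3 - <<'E'
from h import *
for cam in('top','side'):
    a=snap(cam);C=ctl(cloud(a));im=a['img'].astype(int)
    near=(abs(C[...,0])<.13)&(abs(C[...,1])<.045)&(C[...,2]<.2)&(C[...,2]>.06)
    w=C[near&(im[...,0]>90)&(im[...,1]<70)]
    if len(w)>5: print('red',len(w),w.min(0).round(3),w.max(0).round(3),np.polyfit(w[:,0],w[:,2],1))
go(ct(-.02,0,.2));print(ctl(status.sense()['position']))
E
```

```text
time_s: 36.33
position: [0.4948, -0.281, 0.1974]
orientation: [0.817, 0.577, 0.0, 0.001]
contact_force: [0.2, 0.4, 0.3]
finger_gap: 0.0003
time_s: 36.75
position: [0.4699, -0.2721, 0.1749]
orientation: [0.817, 0.577, -0.0, -0.0]
contact_force: [-1.6, 0.2, -0.5]
finger_gap: 0.0001
time_s: 37.0
position: [0.4757, -0.2744, 0.2152]
orientation: [0.817, 0.577, 0.001, 0.002]
contact_force: [-0.0, -0.2, -0.0]
finger_gap: -0.0
red 467 [-0.039 -0.024  0.088] [0.056 0.038 0.198] [-0.29421307  0.10969562]
red 277 [-0.037 -0.041  0.091] [ 0.057 -0.005  0.155] [-0.25359899  0.10828963]
pos [ 0.4753 -0.2741  0.2121] travel [ 0.0006 -0.0748  0.0302] toolx ang 70.49 tz [ 0.002 -0.001 -1.   ] gap 0.0001 F [0.2 0.3 0. ] t 37.1 j6 1.39 feed [-0.0069 -0.3351  0.2121]
[ 9.87270501e-03 -1.27310829e-04  2.12134459e-01]
```

```bash
python3 -m pendant '[{"twist":[0,0,0],"travel":[0,-0.08,0],"hand":-1},{"twist":[0,0,0],"travel":[0,0,0],"hand":-1},{"twist":[0,0,0],"travel":[0,-0.003,0.035],"hand":-1},{"twist":[0,0,0],"travel":[0,-0.003,0.025],"hand":-1},{"twist":[0,0,0],"travel":[0,-0.003,0.02],"hand":-1},{"twist":[0,0,0],"travel":[0,-0.002,0.015],"hand":-1},{"twist":[0,0,0],"travel":[0,0,0.013],"hand":-1},{"twist":[0,0,0],"travel":[0,0,0],"hand":-1}]'
for i in 1 2 3 4; do python3 -m pendant '[{"twist":[0,0,0],"travel":[0,0,0.005],"hand":-1},{"twist":[0,0,0],"travel":[0,0,0],"hand":-1},{"twist":[0,0,0],"travel":[0,0,0],"hand":-1}]' | egrep 'pos|cont'; done
```

```text
time_s: 37.77
position: [0.4348, -0.2595, 0.1669]
orientation: [0.817, 0.577, -0.004, -0.005]
contact_force: [-24.2, 8.9, 16.4]
finger_gap: 0.0003
position: [0.4344, -0.2594, 0.1653]
contact_force: [-38.2, 14.0, 23.9]
position: [0.4334, -0.259, 0.1633]
contact_force: [-42.3, 15.6, 25.8]
position: [0.4325, -0.2587, 0.1612]
contact_force: [-48.2, 18.4, 27.9]
position: [0.4316, -0.2583, 0.159]
contact_force: [-53.5, 19.7, 31.5]
```

The sideways force shows the fingers sliding off the bar's near side. I lift and look.

```bash
python3 -m pendant '[{"twist":[0,0,0],"travel":[0,0,-0.04],"hand":-1},{"twist":[0,0,0],"travel":[0,0,-0.07],"hand":-1},{"twist":[0,0,0],"travel":[0,0,-0.08],"hand":-1},{"twist":[0,0,0],"travel":[0,0,0],"hand":-1}]'
python3 - <<'E'
from h import *
for cam in('top','side'):
    a=snap(cam);C=ctl(cloud(a));im=a['img'].astype(int)
    near=(abs(C[...,0])<.13)&(abs(C[...,1])<.045)&(C[...,2]<.2)&(C[...,2]>.06)
    w=C[near&(im[...,0]>90)&(im[...,1]<70)]
    if len(w)>5: print('red',len(w),w.min(0).round(3),w.max(0).round(3),np.polyfit(w[:,0],w[:,2],1))
    w=C[near&(im.max(2)<55)&(C[...,2]>.125)];print('bar',len(w),np.median(w,0) if len(w) else '')
go(ct(-.024,0,.2));print(ctl(status.sense()['position']))
E
```

```text
time_s: 39.1
position: [0.4415, -0.2624, 0.2407]
orientation: [0.817, 0.577, 0.001, 0.003]
contact_force: [-0.1, -0.5, 1.0]
finger_gap: 0.0003
red 551 [-0.04  -0.037  0.085] [0.056 0.039 0.15 ] [-0.17295582  0.10074258]
bar 23 [-0.02409352  0.01559027  0.14877289]
red 279 [-0.04  -0.041  0.088] [ 0.056 -0.006  0.147] [-0.12640561  0.10044284]
bar 52 [-0.0239492  -0.02768406  0.14787182]
pos [ 0.441  -0.262   0.2361] travel [0.0006 0.0061 0.0902] toolx ang 70.49 tz [ 0.002 -0.001 -1.   ] gap 0.0002 F [-0.5 -1.  -0.3] t 39.2 j6 1.38 feed [-0.0423 -0.3269  0.2361]
[-0.02648617 -0.00024517  0.23607066]
```

```bash
python3 -m pendant '[{"twist":[0,0,0],"travel":[0,0.01,0.05],"hand":-1},{"twist":[0,0,0],"travel":[0,0,0.05],"hand":-1},{"twist":[0,0,0],"travel":[0,0,0.03],"hand":-1},{"twist":[0,0,0],"travel":[0,0,0.015],"hand":-1},{"twist":[0,0,0],"travel":[0,0,0.01],"hand":-1},{"twist":[0,0,0],"travel":[0,-0.002,0.01],"hand":-1},{"twist":[0,0,0],"travel":[0,0,0],"hand":-1}]'
for i in 1 2 3; do python3 -m pendant '[{"twist":[0,0,0],"travel":[0,0,0.004],"hand":-1},{"twist":[0,0,0],"travel":[0,0,0],"hand":-1},{"twist":[0,0,0],"travel":[0,0,0],"hand":-1}]' | egrep 'pos|cont'; done; python3 -c "
from h import *;print(ctl(status.sense()['position']))"
```

```text
time_s: 39.78
position: [0.4433, -0.2627, 0.1691]
orientation: [0.817, 0.577, -0.0, -0.0]
contact_force: [-1.3, 1.0, -0.2]
finger_gap: 0.0001
position: [0.4436, -0.2629, 0.1682]
contact_force: [-0.4, -0.5, 0.1]
position: [0.4437, -0.2629, 0.1669]
contact_force: [-1.6, 0.7, 5.2]
position: [0.4437, -0.2629, 0.1665]
contact_force: [-3.4, 2.7, 14.0]
[-0.0236552  -0.00023268  0.16650933]
```

That is the stop (14 N at exactly the shut height). I lift clear, then make the final check.

```bash
python3 -m pendant '[{"twist":[0,0,0],"travel":[0,0,0.003],"hand":-1},{"twist":[0,0,0],"travel":[0,0,-0.05],"hand":-1},{"twist":[0,0,0],"travel":[0,0,-0.09],"hand":-1},{"twist":[0,0,0],"travel":[0,0,-0.09],"hand":-1},{"twist":[0,0,0],"travel":[-0.08,-0.05,0],"hand":-1},{"twist":[0,0,0],"travel":[-0.08,-0.05,0],"hand":-1},{"twist":[0,0,0],"travel":[-0.08,-0.05,0],"hand":-1},{"twist":[0,0,0],"travel":[-0.08,-0.05,0],"hand":-1},{"twist":[0,0,0],"travel":[-0.08,-0.05,0],"hand":-1},{"twist":[0,0,0],"travel":[0,0,0],"hand":-1}]'
python3 - <<'E'
from h import *
for cam in('top','side'):
    a=snap(cam,'f'+cam);P=cloud(a);C=ctl(P);F=feed(P);im=a['img'].astype(int)
    near=(abs(C[...,0])<.13)&(abs(C[...,1])<.045)&(C[...,2]<.2)&(C[...,2]>.06)
    w=C[near&(im[...,0]>90)&(im[...,1]<70)&(C[...,2]<.115)]
    if len(w)>5: print('red',len(w),w.min(0).round(3),w.max(0).round(3),np.polyfit(w[:,0],w[:,2],1))
    k=(abs(F[...,0])<.12)&(F[...,1]>-.14)&(F[...,1]<-.01)&(F[...,2]>.11)&(F[...,2]<.145);q=F[k];print('lid',len(q),np.polyfit(q[:,1],q[:,2],1))
    parts(a)
    w=C[near&(im.max(2)<55)&(C[...,2]>.125)];print('bar',len(w),np.median(w,0) if len(w) else '')
go(FO)
c=cv2.cvtColor(snap('side')['img'],cv2.COLOR_RGB2BGR)[60:350,90:490]
cv2.imwrite('pics/c20.png',cv2.resize(c,None,fx=2,fy=2,interpolation=cv2.INTER_CUBIC))
E
```

```text
time_s: 41.37
position: [0.2917, -0.3831, 0.2553]
orientation: [0.818, 0.575, -0.001, 0.0]
contact_force: [0.6, 0.2, -0.0]
finger_gap: -0.0001
red 609 [-0.04  -0.038  0.081] [0.056 0.039 0.114] [-0.00347089  0.09279975]
lid 2897 [-0.0011951   0.12674805]
part feed [ -0. -16.] size [243.  48.] ang 0 zmed 128.0 x -122.0 121.0 y -40.0 8.0 n 684
bar 35 [-0.02926582 -0.00217     0.14040349]
red 790 [-0.04  -0.041  0.066] [0.06  0.039 0.103] [-0.00597737  0.09381213]
lid 3878 [0.01452375 0.12897291]
part feed [  0. -16.] size [ 48. 244.] ang 90 zmed 129.0 x -122.0 122.0 y -40.0 8.0 n 1096
bar 122 [-0.02748413 -0.00066559  0.14047117]
pos [ 0.2948 -0.381   0.2553] travel [1.2229 0.1603 0.6384] toolx ang 70.31 tz [ 0.  0. -1.] gap 0.0001 F [ 0.6  0.1 -0.1] t 41.4667 j6 1.0 feed [-0.1741 -0.4616  0.2553]
```

View pics/c20.png

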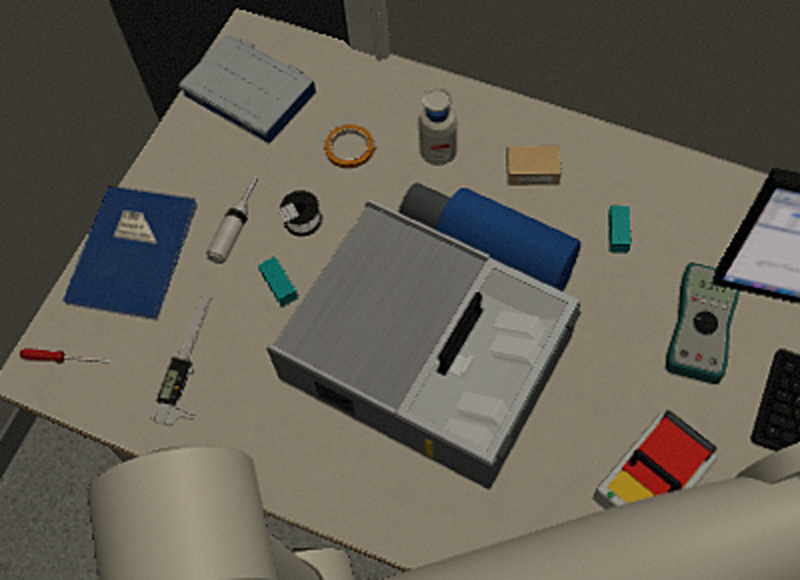

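The lid and guard are both flat (slopes about 0 and 0.005). All parts lie under the lid, around (460–515, 325–430), the bystanders look unmoved, and the robot is clear.

```bash
python3 -c "
from rig import robot
print(robot.sign_off())"
```

```text
the job is handed in; nothing more can be done
None
```

I finished the whole sequence and handed the job in at about 41 s of the 192 s limit. Sign-off reports no verdict.

**What I did:**
- Opened the lid to about 1.54 rad.
- Slid all five parts (two brackets, three offcuts) along the deck into the chute.
- Pushed the lid shut.
- Flipped the guard up to about 1.5 rad.
- Pressed the start button to its stop, then folded the guard shut.

**Last checks:**
- **Lid:** flat and on its stop. The last fit gave a slope of about 0 from the top camera and 0.015 from the side camera, both under the 0.08 rad limit.
- **Guard:** shut, with a slope of about 0.005 rad (limit 0.1).
- **Parts:** the deck is empty. All five parts were counted in the chute before the lid closed, and they are visible through it.
- **Bystanders:** they look unmoved in the side view. I did not measure their positions.
- **Robot:** standing clear, with no contact force.
- **Button:** I did not check its release directly, because it is hidden under the shut guard.

**What went wrong on the way:**
- The wrist force reached about 65 N while turning the gripped lid bar. I let go and pushed the bar with loose fingers instead.
- My first attempt to press the guard shut slid off the bar, with about 65 N in total at the wrist, mostly sideways. The second attempt closed it.
- I kept pressing after the button reached its stop, so the force rose to 39 N down and about 41 N in total. That is right at the 40 N limit set for the arm and gripper body. It was the fingertips that pressed in both these cases; I cannot tell whether the limit covers them.

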